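# Set up the pedal try-out corner

## Task

Set up the try-out corner on the counter: take the pewter pick holder off the charging dock and stand it wholly on its round cork coaster; seat the little practice amp on the dock, down level over both pegs, grille facing the same way as the dock's front; and lay every effect pedal that is out on the sloped wooden rest, side by side, each flat and running straight up the slope with its footswitch end down against the bottom lip. Leave everything else on the counter as it is, and put right anything of the set-up that gets knocked out of place.

Things in the scene. Friction and masses are not known exactly. Their poses are not given: they have to be found in the camera images.
- rest: the fixed wooden pedal rest, a wedge on the counter 380 mm wide, 144 mm deep, 97 mm high at the back, low side toward the robot. Origin: centre of its footprint on the counter; x points horizontally to its high back, y along its width, z up
- rest_deck: the rest's smooth face, sloped 30 degrees, 380 mm wide (y), 150 mm up the slope. Origin: on the face, mid-width, where it meets the lip; x up the slope, y along the lip, z square out of the face. Lip along x = 0 and strips up both ends: 12 mm thick, 14 mm above the face. A pedal let go on the face slides to the lip by itself. 66 mm from pedal to pedal leaves room for fingers
- dock: the fixed aluminium charging dock, 100 (x) x 165 (y) x 18 mm high. Origin: centre of its underside; -x is its front (a small white light in the middle of that edge), z up. Two steel pegs, 10 mm thick, 10 mm high with tapered tips, stand on its top at x = +18, y = +45 and -45 mm, so the amp fits one way round only
- amp: practice amp, black box 85 (x) x 150 (y) x 105 mm high, 650 g; grille and brass knob panel on its front (-x). Origin: centre of its underside. Sockets below, 14 mm square, 13 deep, at x = +18, y = +45 and -45 take the pegs; seated, it lies on the dock's top. Handle on top: bar along y, 100 long, 14 thick (x), 12 high, centre 139 mm above the origin, 28 mm clear beneath, end posts 76 mm apart
- pedal1: mini effect pedal, bare aluminium box 94 long x 40 wide x 34 mm high, 200 g; on top a steel footswitch stud (13 mm across, 11 high) 30 mm from the middle towards one end, a black knob (24 across, 13 high) 26 mm towards the other. Origin: centre of the underside; x points from the footswitch end to the knob end, y across, z up. May be absent
- pedal2: mini effect pedal, bare aluminium box 94 long x 40 wide x 34 mm high, 200 g; on top a steel footswitch stud (13 mm across, 11 high) 30 mm from the middle towards one end, a black knob (24 across, 13 high) 26 mm towards the other. Origin: centre of the underside; x points from the footswitch end to the knob end, y across, z up. May be absent
- pedal3: mini effect pedal, bare aluminium box 94 long x 40 wide x 34 mm high, 200 g; on top a steel footswitch stud (13 mm across, 11 high) 30 mm from the middle towards one end, a black knob (24 across, 13 high) 26 mm towards the other. Origin: centre of the underside; x points from the footswitch end to the knob end, y across, z up. May be absent
- pedal4: mini effect pedal, bare aluminium box 94 long x 40 wide x 34 mm high, 200 g; on top a steel footswitch stud (13 mm across, 11 high) 30 mm from the middle towards one end, a black knob (24 across, 13 high) 26 mm towards the other. Origin: centre of the underside; x points from the footswitch end to the knob end, y across, z up. May be absent
- pedal5: mini effect pedal, bare aluminium box 94 long x 40 wide x 34 mm high, 200 g; on top a steel footswitch stud (13 mm across, 11 high) 30 mm from the middle towards one end, a black knob (24 across, 13 high) 26 mm towards the other. Origin: centre of the underside; x points from the footswitch end to the knob end, y across, z up. May be absent
- pedal1_toe (a point): middle of the bottom edge at pedal1's footswitch end (47 mm along -x from its origin)
- pedal2_toe (a point): middle of the bottom edge at pedal2's footswitch end (47 mm along -x from its origin)
- pedal3_toe (a point): middle of the bottom edge at pedal3's footswitch end (47 mm along -x from its origin)
- pedal4_toe (a point): middle of the bottom edge at pedal4's footswitch end (47 mm along -x from its origin)
- pedal5_toe (a point): middle of the bottom edge at pedal5's footswitch end (47 mm along -x from its origin)
- metronome: bystander: dark lacquered pyramid metronome, 110 mm square, 212 mm tall
- pick_holder: pewter pick holder, 220 g: round foot 64 mm across and 6 mm thick, round body 48 mm across up to 56 mm, a few picks sticking out to 75 mm. Origin: centre of the underside, z up. It starts standing on the dock, in front of the pegs
- coaster: its round cork coaster, fixed flat on the counter, 110 mm across, 5 mm thick. Origin: centre of its underside
- nut_blank: bystander: bone nut blank, 58 x 8 x 12 mm
- finger_pick_a: bystander: steel finger pick, about 30 x 20 x 22 mm
- finger_pick_b: bystander: the other steel finger pick
- white_pick: bystander: white celluloid pick, 30 x 22 x 3 mm
- capo: bystander: steel guitar capo, 85 x 44 x 15 mm

How it is judged:
At the end, for the whole second after the job is handed in: Pick holder upright on the coaster, within 22 mm of its centre. Amp within 5 mm of the dock's centre each way, 2.5 mm of its top, level 0.04, turned 0.08 rad. Pedals flat on the deck (4 mm, 0.08 rad), straight (0.12 rad), within 160 mm of mid-width, footswitch end within 5 mm of the lip (x of pedal1_toe in the frame of rest_deck between -0.004 and 0.005 m and z of pedal1 in the frame of rest_deck between -0.004 and 0.004 m and y of pedal1 in the frame of rest_deck between -0.16 and 0.16 m and angle between the x axis of each of pedal1, pedal2, pedal3, pedal4, pedal5 and the x axis of rest_deck, either way round below 0.12 rad and angle between the z axis of each of pedal1, pedal2, pedal3, pedal4, pedal5 and the z axis of rest_deck, either way round below 0.08 rad and linear speed of each of pedal1, pedal2, pedal3, pedal4, pedal5, amp, pick_holder below 0.02 m/s and x of pedal2_toe in the frame of rest_deck between -0.004 and 0.005 m and z of pedal2 in the frame of rest_deck between -0.004 and 0.004 m and y of pedal2 in the frame of rest_deck between -0.16 and 0.16 m and x of pedal3_toe in the frame of rest_deck between -0.004 and 0.005 m and z of pedal3 in the frame of rest_deck between -0.004 and 0.004 m and y of pedal3 in the frame of rest_deck between -0.16 and 0.16 m and x of pedal4_toe in the frame of rest_deck between -0.004 and 0.005 m and z of pedal4 in the frame of rest_deck between -0.004 and 0.004 m and y of pedal4 in the frame of rest_deck between -0.16 and 0.16 m and x of pedal5_toe in the frame of rest_deck between -0.004 and 0.005 m and z of pedal5 in the frame of rest_deck between -0.004 and 0.004 m and y of pedal5 in the frame of rest_deck between -0.16 and 0.16 m and x of amp in the frame of dock between -0.005 and 0.005 m and y of amp in the frame of dock between -0.005 and 0.005 m and z of amp in the frame of dock between 0.015 and 0.0205 m and angle between amp's own z axis and vertical below 0.04 rad and angle between the x axis of amp and the x axis of dock, either way round below 0.08 rad and horizontal distance between pick_holder and coaster below 0.022 m and z of pick_holder in the frame of coaster between 0.002 and 0.008 m and angle between pick_holder's own z axis and vertical below 0.06 rad); the robot touches nothing.
It fails at once if a bystander is shifted more than 50 mm, or the metronome is tipped over (distance of any of metronome, nut_blank, finger_pick_a, finger_pick_b, white_pick, capo from where it was at the start of the episode above 0.05 m or angle between metronome's own z axis and vertical above 0.4 rad).
Of pedal1, pedal2, pedal3, pedal4, pedal5 only 4 to 5 are there at a start; the rules pass over those that are not, and their reading is None.
At some moment in a run one of pedal1, pedal2, pedal3, pedal4, pedal5 may be knocked a few centimetres aside while the robot is not near it.
Once in a run the grip may slacken for a moment while it holds something.
It also fails if it takes over 210 s, if anything falls off the work surface, if the arm or the gripper's body presses on something with over 40 N, if the wrist force passes 120 N, or if a joint passes its speed limit or range.

## Robot

A 6-joint arm with a two-finger parallel gripper is mounted at the origin on the work surface. World frame = base frame: x ahead of the robot, y to its left, z up, the work surface at z = 0. Lengths are in m, angles in rad, forces in N, time in s.
With the tool pointing down it reaches from about 0.2 to 0.875 m from the base axis. Payload 3.4 kg.
Tool frame: the origin (TCP) lies at the very end of the fingers, on their centre line; the grasp point (between the pads) lies 19 mm behind it; x points along the fingers, z is the direction in which the jaws open and shut, and the axes are right-handed (so a half turn about x gives the same grasp; the last joint's range is limited). The gripper opens to 94 mm and grips with 3 to 60 N. Pads are 16 mm wide; open, the fingers measure 119 mm over their backs; the gripper's body (75 mm by 177 mm) begins 78 mm behind the grasp point.
Start: joints at [-1.262, 0.276, 1.505, -0, 1.361, -0.121], TCP at [0.24, -0.523, 0.205] pointing down, gripper open.
Joint ranges: [-2.89, 2.89], [-0.75, 2.08], [0.22, 2.7], [-1.18, 4.32], [0.11, 2.71], [-2.7, 2.7]. Speed limits (rad/s): [2.57, 2.57, 3.14, 3.14, 3.14, 3.14].

## Interface

Orientations are given as a unit quaternion [x, y, z, w].
In Python, from cell import env gives the robot as it stands.
- The arm moves only by the shell command python3 -m creep 'ROWS' [FORCE]. ROWS is JSON, a list of rows, each an object of numbers: "x", "y", "z": the shift along the tool's x, y, z in cm; "rx", "ry", "rz": the turn, a rotation vector about the tool's x, y, z in rad; "jaw": the opening, from 0 (shut) to 1 (fully open). A call has 1 to 12 rows; each row is the pose to reach, as a shift and turn from the pose measured when the call began, along the tool's axes at that moment; what a row does not reach only later rows make up. A row lasts 1/12 s, in which the tool goes at most 41.7 mm and 7.16 degrees, less where a joint would pass 70% of its speed; a pose out of reach is approached as far as the arm can. A call with a gripper value outside its range is refused whole. The fingers move at their own pace and stop on an object; FORCE is the grip in N (left out, the last holds). Time passes only in rows, so rows that repeat a pose let the fingers close. It gives the time, the measured TCP pose, the force and the opening at its end, in the units of the state.
- env.state(): the state, without advancing time (a new reading comes with each control period).
- env.capture(name): name is "side" or "top"; returns a dict with "color" (384x512x3 uint8, red, green, blue), "depth" (384x512 float32, m along the optical axis (not along the pixel's ray), 0 where there is no reading), "vertical_fov" (degrees; the focal length in pixels is half the picture's height over the tangent of half this angle, whatever the lens; pixels are square), "cx", "cy" (the principal point, pixels), "rvec" (rotation vector, rad) and "tvec" (3), from world to camera coordinates, as OpenCV has them. Camera axes: x right, y down, z forward; pixel columns grow to the right and rows downward; lengths in m; the calibration is good to about 2 mm. A picture is of the moment at which its call begins.
- env.hand_in(): hands the job in, once; it reports no verdict.
The state is a dict: "time_s": time; "q": joint angles; "qd": joint speeds; "joint_efforts": joint torques, N m; "eef_pos": TCP position; "tcp_rot": TCP orientation; "wrist_force": force on the tool from outside, world axes, zero at the start; "ft_torque": the same for the moment, N m; "gripper_width": finger opening in m.
Only numpy, scipy, OpenCV 4.12 (cv2) and the standard library are available. Lean on these libraries where they do the work, as an engineer would, in place of code of your own. Each camera call takes 0.05 s, during which the arm holds its last target. There are 200 camera calls.

## Working session

There is one attempt and no reset: what is moved stays moved. The work goes in short steps, Python scripts to look and compute and a shell command to move; the robot and the scene stay as the last step left them, time stands still between calls to the robot, and variables do not carry over. Pictures are saved under pics/ and viewed, about 12 in all and at most 16, crops included, and the job is handed in when it is done.

```bash
ls; mkdir -p pics; cat > h.py <<'E'
import numpy as np, cv2
from cell import env
from scipy.spatial.transform import Rotation as R
def cap(n):
    c=env.capture(n); h=c["color"].shape[0]
    f=h/2/np.tan(np.radians(c["vertical_fov"])/2)
    c["K"]=np.array([[f,0,c["cx"]],[0,f,c["cy"]],[0,0,1]]); c["R"]=cv2.Rodrigues(np.array(c["rvec"],float))[0]; c["t"]=np.array(c["tvec"],float).ravel()
    return c
def cloud(c):
    d=c["depth"]; v,u=np.mgrid[:d.shape[0],:d.shape[1]]
    p=np.stack([(u-c["cx"])/c["K"][0,0]*d,(v-c["cy"])/c["K"][0,0]*d,d],-1)
    w=(p-c["t"])@c["R"]; w[d<=0]=np.nan
    return w
def ray(c,u,v,z):
    d=np.array([(u-c["cx"])/c["K"][0,0],(v-c["cy"])/c["K"][0,0],1])@c["R"]; o=-c["R"].T@c["t"]
    return o+d*(z-o[2])/d[2]
def save(c,name,s=1.5,box=None):
    im=c["color"][...,::-1]
    if box: u0,v0,u1,v1=box; im=im[v0:v1,u0:u1]
    cv2.imwrite(f"pics/{name}.png",cv2.resize(im,None,fx=s,fy=s,interpolation=cv2.INTER_CUBIC))
E
python3 - <<'E'
from h import *
for n in("top","side"):
    c=cap(n); save(c,n+"0"); o=-c["R"].T@c["t"]; print(n,o,c["R"].round(2).tolist(),c["K"][0,0],c["cx"],c["cy"])
    np.savez(f"{n}0.npz",**{k:c[k] for k in("color","depth","K","R","t","cx","cy")})
s=env.state();print(s)
E
```

```text
pics
top [0.28840851 0.03713221 1.12238515] [[0.08, -1.0, 0.01], [-0.97, -0.08, -0.21], [0.21, 0.01, -0.98]] 386.7086779772363 255.8063948308314 190.66845325065742
side [ 0.02112931 -0.68862935  0.60498049] [[0.83, -0.56, -0.01], [-0.3, -0.44, -0.85], [0.47, 0.7, -0.53]] 371.17971813149546 255.1610889440316 186.5192307055477
{'time_s': 0.1, 'q': array([-1.26201453e+00,  2.76557517e-01,  1.50595546e+00, -4.16540681e-05,
        1.36068197e+00, -1.21017367e-01]), 'qd': array([ 0.00064363, -0.00127023, -0.00333921,  0.0006326 ,  0.00046448,
        0.0007191 ]), 'joint_efforts': array([ 2.07182376e-03, -4.05455339e+01, -2.37779599e+01,  7.04640266e-02,
        2.99459801e-02, -5.57799217e-05]), 'eef_pos': array([ 0.23942075, -0.52225741,  0.20469689]), 'tcp_rot': array([ 0.3822217 ,  0.59557059, -0.38152136,  0.59467949]), 'wrist_force': array([ 0.53412164, -0.38399726, -0.02901981]), 'ft_torque': array([ 0.03362228, -0.0087851 , -0.02004125]), 'gripper_width': 0.09411849636200291}
```

View pics/top0.png

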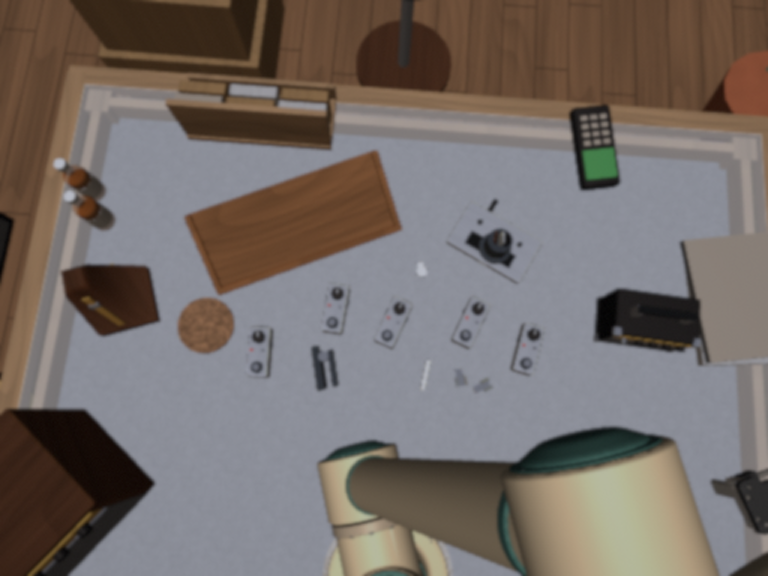

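View pics/side0.png

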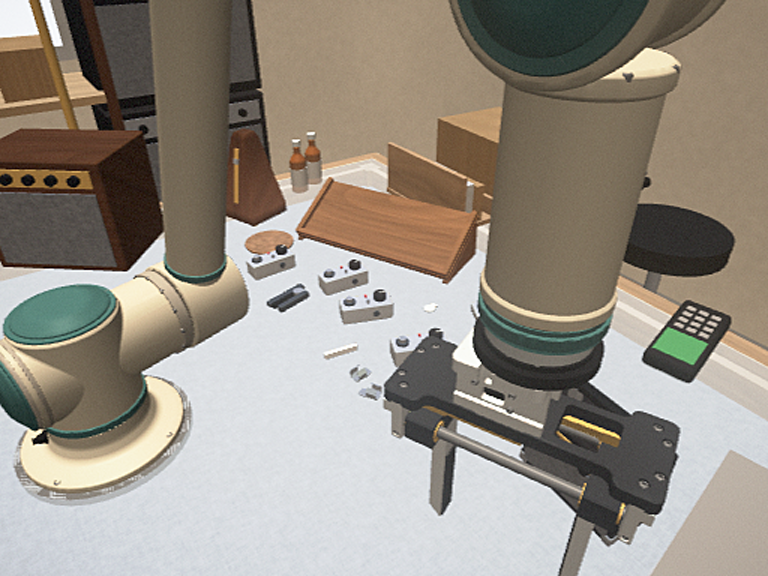

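The top view (zoomed 1.5x) shows five pedals at about (258,350), (336,308), (394,322), (470,322) and (529,348), all with the footswitch toward the robot. The rest is at (293,222), dock with holder at (495,240), amp at (648,320) and coaster at (206,325). Next I'll measure them.

```bash
cat >> h.py <<'E'
def pedals(c,w,box=(0.15,-0.45,0.62,0.5)):
    z=w[...,2]; m=((z>.022)&(z<.045)&(w[...,0]>box[0])&(w[...,0]<box[2])&(w[...,1]>box[1])&(w[...,1]<box[3])).astype(np.uint8)
    n,l,st,ce=cv2.connectedComponentsWithStats(m); out=[]
    for i in range(1,n):
        if st[i,4]<250 or st[i,4]>2000: continue
        cs,_=cv2.findContours((l==i).astype(np.uint8),cv2.RETR_EXTERNAL,cv2.CHAIN_APPROX_NONE)
        p=np.array([ray(c,u,v,.034)[:2] for u,v in cs[0][:,0]])
        r=cv2.minAreaRect((p*1000).astype(np.float32)); b=cv2.boxPoints(r)
        e=[b[1]-b[0],b[2]-b[1]]; k=int(np.linalg.norm(e[1])>np.linalg.norm(e[0])); a=np.degrees(np.arctan2(e[k][1],e[k][0]))
        out.append((np.round(r[0]),np.round(r[1],1),round((a+90)%180-90,1),st[i,4],np.round(ce[i])))
    return out
E
python3 - <<'E'
from h import *
c=cap("top"); w=cloud(c)
for p in pedals(c,w): print(*p)
# coaster: brown colour
hsv=cv2.cvtColor(c["color"],cv2.COLOR_RGB2HSV)
def comp(m,u,v):
    n,l=cv2.connectedComponents(m.astype(np.uint8)); return l==l[v,u]
def rect(m,z):
    cs,_=cv2.findContours(m.astype(np.uint8),cv2.RETR_EXTERNAL,cv2.CHAIN_APPROX_NONE); k=max(cs,key=len)
    p=np.array([ray(c,u,v,z)[:2] for u,v in k[:,0]]); return cv2.minAreaRect((p*1000).astype(np.float32)),p
print("hsv coaster",hsv[217,137],"rest",hsv[148,195],"dock",hsv[175,318], hsv[150,310],"bg",hsv[230,200])
m=comp((hsv[...,1]>90),137,217); r,p=rect(m,.005); print("coaster",r, cv2.minEnclosingCircle((p*1000).astype(np.float32)))
# rest plane
P=w[(comp(hsv[...,1]>90,195,148))]; P=P[~np.isnan(P[:,0])]; print(len(P),P.min(0),P.max(0))
Q=w[125:170,160:235].reshape(-1,3); Q=Q[~np.isnan(Q[:,0])]; cc=Q.mean(0); n=np.linalg.svd(Q-cc)[2][2]; n*=np.sign(n[2]); print("deck n",n,"ang",np.degrees(np.arccos(n[2])),"yaw uphill",np.degrees(np.arctan2(-n[1],-n[0])),cc)
np.save("deckP.npy",P)
for nm,(z0,z1),bx in (("dock",(.010,.026),(.35,.65,-.4,-.05)),("amp",(.095,.115),(.2,.5,-.6,-.25)),("handle",(.125,.16),(.2,.5,-.6,-.25)),("holder",(.045,.085),(.35,.6,-.35,-.05))):
    m=(w[...,2]>z0)&(w[...,2]<z1)&(w[...,0]>bx[0])&(w[...,0]<bx[1])&(w[...,1]>bx[2])&(w[...,1]<bx[3])
    if m.sum()<5: print(nm,"none");continue
    r,p=rect(m,np.median(w[m][:,2])); v,u=np.where(m); print(nm,m.sum(),np.median(w[m],0).round(3),np.round(r[0],0),np.round(r[1],0),round(r[2],1),u.mean(),v.mean())
save(c,"dock",6,(285,115,375,200))
save(c,"rest",4,(115,90,280,205))
E
```

```text
[578. 234.] [ 67.2 326.2] -65.0 1767 [186. 172.]
[474. 138.] [42.1 94.7] -4.5 410 [223. 206.]
[456.  26.] [42.1 93.8] -21.8 407 [261. 215.]
[ 467. -120.] [41.7 95. ] -22.2 406 [313. 215.]
[ 426. -230.] [41.8 94.5] -12.6 436 [351. 233.]
[382. 273.] [93.1 42.4] 2.9 428 [172. 235.]
hsv coaster [ 13 116 121] rest [ 13 143 102] dock [114  18 142] [116  25 155] bg [113  21 155]
coaster ((425.49896240234375, 387.5925598144531), (96.79886627197266, 99.83890533447266), 4.5103759765625) ((425.7065124511719, 388.01837158203125), 50.96159744262695)
7267 [0.48629312 0.02769795 0.01763213] [0.76614773 0.41854791 0.11071407]
deck n [-0.40054315 -0.16669654  0.90098693] ang 25.71190031193539 yaw uphill 22.59591730058894 [0.63271852 0.22705299 0.05680767]
dock 1070 [ 0.607 -0.196  0.018] [ 632. -160.] [166. 100.] 65.0 336.5766355140187 178.1252336448598
amp 983 [ 0.469 -0.438  0.105] [ 471. -438.] [154.  57.] 89.2 436.7487283825025 218.52797558494404
handle 242 [ 0.491 -0.44   0.144] [ 491. -437.] [105.  17.] 86.4 444.1570247933884 208.27272727272728
holder 141 [ 0.486 -0.16   0.048] [ 451. -237.] [20. 20.] 1.4 334.49645390070924 204.95744680851064
```

View pics/dock.png

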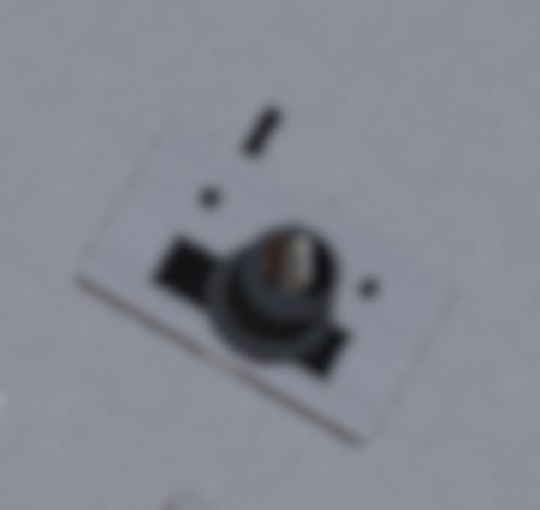

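The dock crop shows the pegs at (210,197) and (369,290), the front edge at lower left and the cable at the back, so the dock yaw of about -25° fits. The deck fit gave 25.7° against the 30° it must be, so I'll refit it from the contour.

```bash
python3 - <<'E'
from h import *
c=cap("top"); w=cloud(c)
pg=[ray(c,285+u/6,115+v/6,.028) for u,v in((210,197),(369,290))]; print("pegs",pg, np.linalg.norm(pg[0]-pg[1]))
hsv=cv2.cvtColor(c["color"],cv2.COLOR_RGB2HSV)
n,l=cv2.connectedComponents((hsv[...,1]>90).astype(np.uint8)); m=(l==l[148,195]); 
mi=cv2.erode(m.astype(np.uint8),np.ones((13,13)))>0
Q=w[mi]; Q=Q[~np.isnan(Q[:,0])]
for _ in range(5):
    cc=np.median(Q,0) if _==0 else Q.mean(0); nn=np.linalg.svd(Q-Q.mean(0),full_matrices=False)[2][2]; nn*=np.sign(nn[2]); d=(Q-Q.mean(0))@nn; Q=Q[abs(d)<max(.003,2*d.std())]
print(nn,np.degrees(np.arccos(nn[2])),np.degrees(np.arctan2(-nn[1],-nn[0])),Q.mean(0),d.std(),len(Q))
cs,_=cv2.findContours(m.astype(np.uint8),cv2.RETR_EXTERNAL,cv2.CHAIN_APPROX_NONE);k=max(cs,key=len)
print(cv2.approxPolyDP(k,5,True)[:,0].tolist())
h=cloud(c); print(h[100:200:4,195].round(3).tolist())
cp=cv2.HoughCircles
# coaster ray via contour
mm=(l==l[217,137]); cs,_=cv2.findContours(mm.astype(np.uint8),cv2.RETR_EXTERNAL,cv2.CHAIN_APPROX_NONE);print("coaster",cv2.fitEllipse(max(cs,key=len)), [ray(c,*cv2.fitEllipse(max(cs,key=len))[0],.005)])
E
```

```text
pegs [array([ 0.66869006, -0.13126972,  0.028     ]), array([ 0.62708971, -0.21116477,  0.028     ])] 0.09007667974668826
[-0.45526838 -0.21158993  0.86484704] 30.134756006250505 24.92705863217763 [0.6296429  0.22877525 0.0571041 ] 0.0016369073541120719 4113
[[251, 102], [125, 144], [145, 194], [266, 152]]
[[0.804, 0.261, -0.001], [0.789, 0.259, 0.003], [0.777, 0.258, 0.0], [0.765, 0.257, -0.003], [0.75, 0.255, 0.002], [0.701, 0.236, 0.091], [0.691, 0.235, 0.086], [0.68, 0.235, 0.084], [0.67, 0.234, 0.08], [0.66, 0.234, 0.073], [0.649, 0.233, 0.071], [0.639, 0.233, 0.064], [0.629, 0.232, 0.06], [0.618, 0.232, 0.054], [0.608, 0.232, 0.047], [0.598, 0.232, 0.042], [0.588, 0.232, 0.034], [0.577, 0.231, 0.03], [0.567, 0.231, 0.024], [0.553, 0.228, 0.031], [0.548, 0.232, 0.001], [0.537, 0.231, -0.003], [0.523, 0.229, 0.002], [0.511, 0.228, 0.003], [0.5, 0.227, -0.002]]
coaster ((136.85401916503906, 216.46621704101562), (32.985595703125, 35.08245849609375), 55.6883430480957) [array([0.42514348, 0.38783391, 0.005     ])]
```

View pics/rest.png

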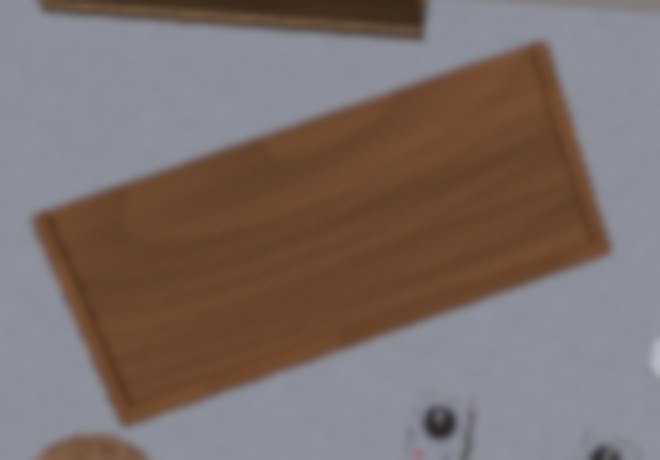

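```bash
cat >> h.py <<'E'
def unit(v): v=np.array(v,float); return v/np.linalg.norm(v)
def go(pos,app,jaw,tag=""):
    "shift (cm) and turn (rotvec) in present tool axes to put TCP at pos, x=app, z=+-jaw"
    s=env.state(); Rt=R.from_quat(s["tcp_rot"]); x=unit(app); z=unit(np.array(jaw)-np.dot(jaw,x)*x); best=None
    for sg in(1,-1):
        M=np.column_stack([x,np.cross(sg*z,x),sg*z]); rv=(Rt.inv()*R.from_matrix(M)).as_rotvec()
        if best is None or np.linalg.norm(rv)<np.linalg.norm(best): best=rv
    d=Rt.inv().apply(np.array(pos)-s["eef_pos"])*100
    print(tag,"xyz cm",d.round(2),"r",best.round(3),"q",s["q"].round(2),"t",round(s["time_s"],1),"w",round(s["gripper_width"],4),"F",s["wrist_force"].round(1))
def yaw(a,z=0): a=np.radians(a); return np.array([np.cos(a),np.sin(a),z])
DN=[0,0,-1]
E
python3 - <<'E'
from h import *
c=cap("top"); w=cloud(c)
print(R.from_quat(env.state()["tcp_rot"]).as_matrix().round(2).tolist())
print("foot",ray(c,285+271/6,115+297/6,.021),"ring",ray(c,285+292/6,115+268/6,.074))
for z0,z1 in((.058,.08),(.08,.1)):
    m=(w[...,2]>z0)&(w[...,2]<z1)&(abs(w[...,0]-.62)<.06)&(abs(w[...,1]+.17)<.07); print(m.sum(),np.nanmean(w[m],0),np.ptp(w[m],0))
for (u,v),z in zip([(251,102),(125,144),(145,194),(266,152)],[.109,.109,.034,.034]): 
    p=ray(c,u,v,z); q=p-np.array([.5745,.2031,.022]); print(p.round(3),"deck x,y horiz",(q@yaw(25)).round(4),(q@yaw(115)).round(4))
go([.60,-.165,.25],DN,yaw(64),"holder")
E
```

```text
[[-0.0, 0.91, 0.42], [0.0, 0.42, -0.91], [-1.0, 0.0, -0.0]]
foot [ 0.6218273  -0.16458185  0.021     ] ring [ 0.62074774 -0.16422101  0.074     ]
169 [ 0.61563801 -0.1577236   0.07322596] [0.04754635 0.04761428 0.02177159]
74 [ 0.61922949 -0.1640656   0.08957247] [0.02475987 0.03650002 0.01910606]
[0.76  0.081 0.109] deck x,y horiz 0.117 -0.1891
[0.609 0.416 0.109] deck x,y horiz 0.1212 0.1785
[0.488 0.365 0.034] deck x,y horiz -0.0102 0.1831
[0.641 0.028 0.034] deck x,y horiz -0.0138 -0.1871
holder xyz cm [ -4.48  47.67 -17.48] r [ 0.884 -0.001  0.   ] q [-1.26  0.28  1.51 -0.    1.36 -0.12] t 0.2 w 0.0938 F [ 0.1 -0.5 -0.3]
```

```bash
python3 - <<'E'
from h import *
go([.619,-.162,.18],DN,yaw(0),"holder")
E
```

```text
holder xyz cm [  2.52  49.52 -16.95] r [-1.141e+00 -1.000e-03 -1.000e-03] q [-1.26  0.28  1.51 -0.    1.36 -0.12] t 0.2 w 0.0938 F [ 0.1 -0.5 -0.3]
```

```bash
python3 -m creep '[{"y":25,"z":-8.5,"x":0,"rx":-0.6,"jaw":1},{"y":25,"z":-8.5,"x":0,"rx":-0.6,"jaw":1},{"y":49.5,"z":-16.95,"x":2.5,"rx":-1.14,"jaw":1},{"y":49.5,"z":-16.95,"x":2.5,"rx":-1.14,"jaw":1},{"y":49.5,"z":-16.95,"x":2.5,"rx":-1.14,"jaw":1},{"y":49.5,"z":-16.95,"x":2.5,"rx":-1.14,"jaw":1},{"y":49.5,"z":-16.95,"x":2.5,"rx":-1.14,"jaw":1},{"y":49.5,"z":-16.95,"x":2.5,"rx":-1.14,"jaw":1},{"y":49.5,"z":-16.95,"x":2.5,"rx":-1.14,"jaw":1},{"y":49.5,"z":-16.95,"x":2.5,"rx":-1.14,"jaw":1},{"y":49.5,"z":-16.95,"x":2.5,"rx":-1.14,"jaw":1},{"y":49.5,"z":-16.95,"x":2.5,"rx":-1.14,"jaw":1}]' 30
python3 - <<'E'
from h import *
go([.619,-.162,.033],DN,yaw(0),"holder")
E
```

```text
holder xyz cm [ 17.22  49.52 -16.94] r [-1.141e+00 -1.000e-03 -1.000e-03] q [-1.26  0.28  1.51 -0.    1.36 -0.12] t 0.2 w 0.0938 F [ 0.1 -0.5 -0.3]invalid input at $[0]: expected keys x, y, z, rx, ry, rz, jaw
```

```bash
python3 -m creep '[{"x":0,"y":25,"z":-8.5,"rx":-0.6,"ry":0,"rz":0,"jaw":1},{"x":0,"y":25,"z":-8.5,"rx":-0.6,"ry":0,"rz":0,"jaw":1},{"x":2.5,"y":49.5,"z":-16.95,"rx":-1.14,"ry":0,"rz":0,"jaw":1},{"x":2.5,"y":49.5,"z":-16.95,"rx":-1.14,"ry":0,"rz":0,"jaw":1},{"x":2.5,"y":49.5,"z":-16.95,"rx":-1.14,"ry":0,"rz":0,"jaw":1},{"x":2.5,"y":49.5,"z":-16.95,"rx":-1.14,"ry":0,"rz":0,"jaw":1},{"x":2.5,"y":49.5,"z":-16.95,"rx":-1.14,"ry":0,"rz":0,"jaw":1},{"x":2.5,"y":49.5,"z":-16.95,"rx":-1.14,"ry":0,"rz":0,"jaw":1},{"x":2.5,"y":49.5,"z":-16.95,"rx":-1.14,"ry":0,"rz":0,"jaw":1},{"x":2.5,"y":49.5,"z":-16.95,"rx":-1.14,"ry":0,"rz":0,"jaw":1},{"x":2.5,"y":49.5,"z":-16.95,"rx":-1.14,"ry":0,"rz":0,"jaw":1},{"x":2.5,"y":49.5,"z":-16.95,"rx":-1.14,"ry":0,"rz":0,"jaw":1}]' 30
python3 - <<'E'
from h import *
go([.619,-.162,.033],DN,yaw(0),"holder")
E
```

```text
time_s: 1.25
eef_pos: [0.6027, -0.1769, 0.1815]
tcp_rot: [0.0, 0.707, -0.0, 0.707]
wrist_force: [-0.4, -1.0, 0.2]
gripper_width: 0.0938
holder xyz cm [14.85  1.48  1.64] r [-0.001 -0.    -0.001] q [-0.4   0.37  1.43  0.    1.35 -0.4 ] t 1.2 w 0.0938 F [-0.4 -1.   0.2]
```

```bash
python3 -m creep '[{"x":0,"y":1.48,"z":1.65,"rx":0,"ry":0,"rz":0,"jaw":1},{"x":5,"y":1.48,"z":1.65,"rx":0,"ry":0,"rz":0,"jaw":1},{"x":9,"y":1.48,"z":1.65,"rx":0,"ry":0,"rz":0,"jaw":1},{"x":13,"y":1.48,"z":1.65,"rx":0,"ry":0,"rz":0,"jaw":1},{"x":14.8,"y":1.48,"z":1.65,"rx":0,"ry":0,"rz":0,"jaw":1},{"x":14.8,"y":1.48,"z":1.65,"rx":0,"ry":0,"rz":0,"jaw":1},{"x":14.8,"y":1.48,"z":1.65,"rx":0,"ry":0,"rz":0,"jaw":0.4},{"x":14.8,"y":1.48,"z":1.65,"rx":0,"ry":0,"rz":0,"jaw":0.4},{"x":14.8,"y":1.48,"z":1.65,"rx":0,"ry":0,"rz":0,"jaw":0.3},{"x":14.8,"y":1.48,"z":1.65,"rx":0,"ry":0,"rz":0,"jaw":0.3},{"x":14.8,"y":1.48,"z":1.65,"rx":0,"ry":0,"rz":0,"jaw":0.3},{"x":14.8,"y":1.48,"z":1.65,"rx":0,"ry":0,"rz":0,"jaw":0.3}]' 30
```

```text
time_s: 2.25
eef_pos: [0.6198, -0.1623, 0.0348]
tcp_rot: [0.0, 0.706, -0.0, 0.708]
wrist_force: [0.6, 0.2, -0.5]
gripper_width: 0.0574
```

```bash
python3 -m creep '[{"x":0,"y":0,"z":0,"rx":0,"ry":0,"rz":0,"jaw":0.2},{"x":0,"y":0,"z":0,"rx":0,"ry":0,"rz":0,"jaw":0.2},{"x":0,"y":0,"z":0,"rx":0,"ry":0,"rz":0,"jaw":0.2},{"x":0,"y":0,"z":0,"rx":0,"ry":0,"rz":0,"jaw":0.2},{"x":0,"y":0,"z":0,"rx":0,"ry":0,"rz":0,"jaw":0.2},{"x":0,"y":0,"z":0,"rx":0,"ry":0,"rz":0,"jaw":0.2},{"x":-3,"y":0,"z":0,"rx":0,"ry":0,"rz":0,"jaw":0.2},{"x":-6,"y":0,"z":0,"rx":0,"ry":0,"rz":0,"jaw":0.2},{"x":-9,"y":0,"z":0,"rx":0,"ry":0,"rz":0,"jaw":0.2},{"x":-12,"y":0,"z":0,"rx":0,"ry":0,"rz":0,"jaw":0.2},{"x":-12,"y":0,"z":0,"rx":0,"ry":0,"rz":0,"jaw":0.2}]' 40
python3 - <<'E'
from h import *
go([.426,.388,.155],DN,yaw(0),"coaster")
E
```

```text
time_s: 3.17
eef_pos: [0.623, -0.1635, 0.1607]
tcp_rot: [-0.001, 0.703, -0.002, 0.711]
wrist_force: [0.5, -0.1, -1.5]
gripper_width: 0.0469
coaster xyz cm [  0.11  55.14 -19.75] r [-0.001  0.012  0.004] q [-0.36  0.4   1.43  0.    1.3  -0.36] t 3.2 w 0.0469 F [ 0.5 -0.1 -1.5]
```

```bash
python3 -m creep '[{"x":0,"y":14,"z":-5,"rx":0,"ry":0,"rz":0,"jaw":0.2},{"x":0,"y":28,"z":-10,"rx":0,"ry":0,"rz":0,"jaw":0.2},{"x":0,"y":28,"z":-10,"rx":0,"ry":0,"rz":0,"jaw":0.2},{"x":0,"y":28,"z":-10,"rx":0,"ry":0,"rz":0,"jaw":0.2},{"x":0,"y":55,"z":-19.7,"rx":0,"ry":0,"rz":0,"jaw":0.2},{"x":0,"y":55,"z":-19.7,"rx":0,"ry":0,"rz":0,"jaw":0.2},{"x":0,"y":55,"z":-19.7,"rx":0,"ry":0,"rz":0,"jaw":0.2},{"x":0,"y":55,"z":-19.7,"rx":0,"ry":0,"rz":0,"jaw":0.2},{"x":0,"y":55,"z":-19.7,"rx":0,"ry":0,"rz":0,"jaw":0.2},{"x":0,"y":55,"z":-19.7,"rx":0,"ry":0,"rz":0,"jaw":0.2},{"x":0,"y":55,"z":-19.7,"rx":0,"ry":0,"rz":0,"jaw":0.2},{"x":0,"y":55,"z":-19.7,"rx":0,"ry":0,"rz":0,"jaw":0.2}]' 40
python3 - <<'E'
from h import *
c=cap("side"); save(c,"s1",1.5)
go([.426,.388,.022],DN,yaw(0),"coaster")
E
```

```text
time_s: 4.17
eef_pos: [0.4519, 0.3107, 0.1545]
tcp_rot: [-0.002, 0.704, -0.002, 0.711]
wrist_force: [1.1, 0.2, -2.2]
gripper_width: 0.0473
coaster xyz cm [13.26  6.87 -2.35] r [ 0.003  0.007 -0.004] q [ 0.49  0.27  1.65 -0.    1.22  0.49] t 4.2 w 0.0477 F [-1.4  5.8 -1.9]
```

View pics/s1.png

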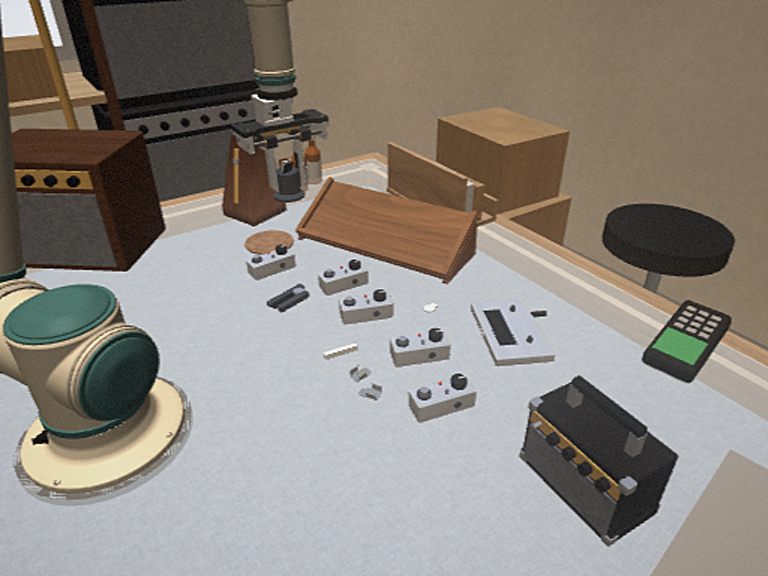

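```bash
python3 -m creep '[{"x":0,"y":6.9,"z":-2.35,"rx":0,"ry":0.007,"rz":0,"jaw":0.2},{"x":0,"y":6.9,"z":-2.35,"rx":0,"ry":0.007,"rz":0,"jaw":0.2},{"x":4,"y":6.9,"z":-2.35,"rx":0,"ry":0.007,"rz":0,"jaw":0.2},{"x":8,"y":6.9,"z":-2.35,"rx":0,"ry":0.007,"rz":0,"jaw":0.2},{"x":11,"y":6.9,"z":-2.35,"rx":0,"ry":0.007,"rz":0,"jaw":0.2},{"x":12.7,"y":6.9,"z":-2.35,"rx":0,"ry":0.007,"rz":0,"jaw":0.2},{"x":13.0,"y":6.9,"z":-2.35,"rx":0,"ry":0.007,"rz":0,"jaw":0.2},{"x":13.2,"y":6.9,"z":-2.35,"rx":0,"ry":0.007,"rz":0,"jaw":0.2},{"x":13.2,"y":6.9,"z":-2.35,"rx":0,"ry":0.007,"rz":0,"jaw":0.2}]' 40
python3 - <<'E'
from h import *
go([.426,.388,.022],DN,yaw(0),"coaster")
E
```

```text
time_s: 4.97
eef_pos: [0.4238, 0.3869, 0.0209]
tcp_rot: [-0.001, 0.709, 0.001, 0.706]
wrist_force: [-0.0, 0.1, -2.6]
gripper_width: 0.0473
coaster xyz cm [-0.11  0.11  0.22] r [ 0.003 -0.004 -0.001] q [0.62 0.44 1.76 0.   0.95 0.61] t 5.0 w 0.0473 F [-0.   0.1 -2.6]
```

```bash
python3 -m creep '[{"x":0.1,"y":0,"z":0,"rx":0,"ry":0,"rz":0,"jaw":0.2},{"x":0.15,"y":0,"z":0,"rx":0,"ry":0,"rz":0,"jaw":0.2},{"x":0.2,"y":0,"z":0,"rx":0,"ry":0,"rz":0,"jaw":0.2}]' 40
python3 -m creep '[{"x":0.05,"y":0,"z":0,"rx":0,"ry":0,"rz":0,"jaw":0.2},{"x":0.1,"y":0,"z":0,"rx":0,"ry":0,"rz":0,"jaw":0.2},{"x":0.15,"y":0,"z":0,"rx":0,"ry":0,"rz":0,"jaw":0.2}]' 40
```

```text
time_s: 5.22
eef_pos: [0.4242, 0.3872, 0.0208]
tcp_rot: [-0.0, 0.708, 0.002, 0.706]
wrist_force: [-3.1, -1.5, 20.6]
gripper_width: 0.0472
time_s: 5.47
eef_pos: [0.4242, 0.3872, 0.0208]
tcp_rot: [0.0, 0.708, 0.002, 0.706]
wrist_force: [-3.4, -1.4, 19.4]
gripper_width: 0.0471
```

```bash
python3 -m creep '[{"x":0,"y":0,"z":0,"rx":0,"ry":0,"rz":0,"jaw":0.95},{"x":0,"y":0,"z":0,"rx":0,"ry":0,"rz":0,"jaw":0.95},{"x":0,"y":0,"z":0,"rx":0,"ry":0,"rz":0,"jaw":0.95},{"x":0,"y":0,"z":0,"rx":0,"ry":0,"rz":0,"jaw":0.95},{"x":0,"y":0,"z":0,"rx":0,"ry":0,"rz":0,"jaw":0.95},{"x":0,"y":0,"z":0,"rx":0,"ry":0,"rz":0,"jaw":0.95},{"x":0,"y":0,"z":0,"rx":0,"ry":0,"rz":0,"jaw":0.95},{"x":-4,"y":0,"z":0,"rx":0,"ry":0,"rz":0,"jaw":0.95},{"x":-8,"y":0,"z":0,"rx":0,"ry":0,"rz":0,"jaw":0.95},{"x":-12,"y":0,"z":0,"rx":0,"ry":0,"rz":0,"jaw":0.95},{"x":-16,"y":0,"z":0,"rx":0,"ry":0,"rz":0,"jaw":0.95},{"x":-20,"y":0,"z":0,"rx":0,"ry":0,"rz":0,"jaw":0.95}]'
python3 - <<'E'
from h import *
go([.491,-.437,.2],DN,yaw(-2),"amp")
E
```

```text
time_s: 6.47
eef_pos: [0.4244, 0.3864, 0.2227]
tcp_rot: [0.0, 0.708, 0.002, 0.706]
wrist_force: [1.3, 0.8, 0.3]
gripper_width: 0.0895
amp xyz cm [  2.03 -82.36   6.45] r [ 0.038 -0.003 -0.003] q [0.61 0.27 1.48 0.   1.4  0.61] t 6.5 w 0.0895 F [1.3 0.8 0.3]
```

```bash
python3 -m creep '[{"x":0,"y":-40,"z":3,"rx":0.038,"ry":0,"rz":0,"jaw":0.6},{"x":0,"y":-40,"z":3,"rx":0.038,"ry":0,"rz":0,"jaw":0.6},{"x":0,"y":-40,"z":3,"rx":0.038,"ry":0,"rz":0,"jaw":0.6},{"x":0,"y":-40,"z":3,"rx":0.038,"ry":0,"rz":0,"jaw":0.6},{"x":0,"y":-82,"z":6.4,"rx":0.038,"ry":0,"rz":0,"jaw":0.6},{"x":0,"y":-82,"z":6.4,"rx":0.038,"ry":0,"rz":0,"jaw":0.6},{"x":0,"y":-82,"z":6.4,"rx":0.038,"ry":0,"rz":0,"jaw":0.6},{"x":0,"y":-82,"z":6.4,"rx":0.038,"ry":0,"rz":0,"jaw":0.6},{"x":0,"y":-82,"z":6.4,"rx":0.038,"ry":0,"rz":0,"jaw":0.6}]' 55
python3 - <<'E'
from h import *
c=cap("top"); w=cloud(c)
def rect(m,z):
    cs,_=cv2.findContours(m.astype(np.uint8),cv2.RETR_EXTERNAL,cv2.CHAIN_APPROX_NONE); k=max(cs,key=len)
    return cv2.minAreaRect((np.array([ray(c,u,v,z)[:2] for u,v in k[:,0]])*1000).astype(np.float32))
m=(w[...,2]>.125)&(w[...,2]<.16)&(abs(w[...,0]-.49)<.04)&(abs(w[...,1]+.44)<.08); print(m.sum(),rect(m,.145))
m=(w[...,2]>.06)&(w[...,2]<.09)&(abs(w[...,0]-.425)<.05)&(abs(w[...,1]-.39)<.05);print("holder",m.sum(),np.mean(w[m],0)); 
for p in pedals(c,w): print(*p)
go([.491,-.437,.2],DN,yaw(-2),"amp")
save(c,"amp",5,(385,180,495,260))
E
```

```text
time_s: 7.22
eef_pos: [0.454, 0.011, 0.221]
tcp_rot: [0.013, 0.708, -0.011, 0.706]
wrist_force: [0.6, 0.1, -1.0]
gripper_width: 0.0563
250 ((490.4038391113281, -436.54852294921875), (105.4470443725586, 17.870548248291016), 85.67887115478516)
holder 197 [0.42413301 0.38574907 0.06746137]
[567. 255.] [ 65.1 276.8] -65.0 1691 [184. 172.]
[ 426. -229.] [43.3 94.5] -12.6 437 [351. 233.]
[381. 273.] [92.8 42.6] 2.9 425 [172. 235.]
amp xyz cm [  2.33 -43.77   5.38] r [-0.006 -0.002  0.006] q [-0.14  0.09  1.71 -0.01  1.35 -0.1 ] t 7.3 w 0.0564 F [-0.6 -4.1  0.8]
```

View pics/amp.png

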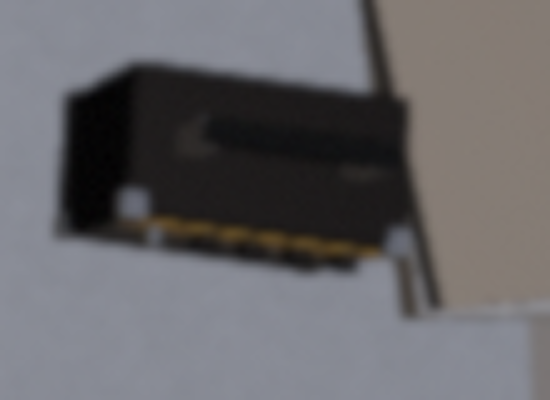

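```bash
python3 -m creep '[{"x":0,"y":-43.8,"z":5.4,"rx":0.03,"ry":0,"rz":0,"jaw":0.6},{"x":0,"y":-43.8,"z":5.4,"rx":0.03,"ry":0,"rz":0,"jaw":0.6},{"x":0,"y":-43.8,"z":5.4,"rx":0.03,"ry":0,"rz":0,"jaw":0.6},{"x":0,"y":-43.8,"z":5.4,"rx":0.03,"ry":0,"rz":0,"jaw":0.6},{"x":0,"y":-43.8,"z":5.4,"rx":0.03,"ry":0,"rz":0,"jaw":0.6},{"x":0,"y":-43.8,"z":5.4,"rx":0.03,"ry":0,"rz":0,"jaw":0.6},{"x":0,"y":-43.8,"z":5.4,"rx":0.03,"ry":0,"rz":0,"jaw":0.6},{"x":0,"y":-43.8,"z":5.4,"rx":0.03,"ry":0,"rz":0,"jaw":0.6},{"x":0,"y":-43.8,"z":5.4,"rx":0.03,"ry":0,"rz":0,"jaw":0.6},{"x":0,"y":-43.8,"z":5.4,"rx":0.03,"ry":0,"rz":0,"jaw":0.6},{"x":0,"y":-43.8,"z":5.4,"rx":0.03,"ry":0,"rz":0,"jaw":0.6},{"x":0,"y":-43.8,"z":5.4,"rx":0.03,"ry":0,"rz":0,"jaw":0.6}]' 55
python3 - <<'E'
from h import *
go([.4905,-.4365,.121],DN,yaw(-4),"amp")
E
```

```text
time_s: 8.27
eef_pos: [0.4912, -0.4443, 0.2216]
tcp_rot: [0.023, 0.707, -0.03, 0.706]
wrist_force: [0.8, 0.4, 1.4]
gripper_width: 0.0564
amp xyz cm [10.05  0.87 -0.11] r [-0.006 -0.002  0.01 ] q [-0.84  0.4   1.28 -0.01  1.46 -0.76] t 8.3 w 0.0564 F [0.8 0.4 1.4]
```

```bash
python3 -m creep '[{"x":3,"y":0.87,"z":-0.1,"rx":0,"ry":0,"rz":0.01,"jaw":0.6},{"x":6,"y":0.87,"z":-0.1,"rx":0,"ry":0,"rz":0.01,"jaw":0.6},{"x":9,"y":0.87,"z":-0.1,"rx":0,"ry":0,"rz":0.01,"jaw":0.6},{"x":10,"y":0.87,"z":-0.1,"rx":0,"ry":0,"rz":0.01,"jaw":0.6},{"x":10,"y":0.87,"z":-0.1,"rx":0,"ry":0,"rz":0.01,"jaw":0.3},{"x":10,"y":0.87,"z":-0.1,"rx":0,"ry":0,"rz":0.01,"jaw":0.1},{"x":10,"y":0.87,"z":-0.1,"rx":0,"ry":0,"rz":0.01,"jaw":0},{"x":10,"y":0.87,"z":-0.1,"rx":0,"ry":0,"rz":0.01,"jaw":0},{"x":10,"y":0.87,"z":-0.1,"rx":0,"ry":0,"rz":0.01,"jaw":0},{"x":10,"y":0.87,"z":-0.1,"rx":0,"ry":0,"rz":0.01,"jaw":0},{"x":10,"y":0.87,"z":-0.1,"rx":0,"ry":0,"rz":0.01,"jaw":0}]' 55
python3 -m creep '[{"x":0,"y":0,"z":0,"rx":0,"ry":0,"rz":0,"jaw":0},{"x":0,"y":0,"z":0,"rx":0,"ry":0,"rz":0,"jaw":0},{"x":0,"y":0,"z":0,"rx":0,"ry":0,"rz":0,"jaw":0},{"x":0,"y":0,"z":0,"rx":0,"ry":0,"rz":0,"jaw":0},{"x":0,"y":0,"z":0,"rx":0,"ry":0,"rz":0,"jaw":0},{"x":0,"y":0,"z":0,"rx":0,"ry":0,"rz":0,"jaw":0}]' 55
```

```text
time_s: 9.18
eef_pos: [0.4913, -0.4369, 0.1226]
tcp_rot: [0.026, 0.706, -0.027, 0.707]
wrist_force: [2.0, -0.4, -0.8]
gripper_width: 0.0132
time_s: 9.68
eef_pos: [0.4914, -0.4369, 0.1225]
tcp_rot: [0.026, 0.706, -0.027, 0.707]
wrist_force: [1.3, -1.0, -1.2]
gripper_width: 0.0133
```

```bash
python3 -m creep '[{"x":-2,"y":0,"z":0,"rx":0,"ry":0,"rz":0,"jaw":0},{"x":-4,"y":0,"z":0,"rx":0,"ry":0,"rz":0,"jaw":0},{"x":-6,"y":0,"z":0,"rx":0,"ry":0,"rz":0,"jaw":0},{"x":-8,"y":0,"z":0,"rx":0,"ry":0,"rz":0,"jaw":0},{"x":-8,"y":0,"z":0,"rx":0,"ry":0,"rz":0,"jaw":0}]' 58
python3 - <<'E'
from h import *
go([.632,-.162,.2],DN,yaw(-26),"dock")
E
```

```text
time_s: 10.1
eef_pos: [0.4924, -0.438, 0.2058]
tcp_rot: [0.025, 0.705, -0.029, 0.708]
wrist_force: [1.5, -1.5, -3.9]
gripper_width: 0.0133
dock xyz cm [ 0.5  28.58 11.83] r [0.378 0.005 0.004] q [-0.83  0.4   1.32 -0.    1.42 -0.76] t 10.1 w 0.0133 F [ 1.5 -1.5 -3.9]
```

```bash
python3 -m creep '[{"x":0,"y":3,"z":1.2,"rx":0.05,"ry":0,"rz":0,"jaw":0},{"x":0,"y":6,"z":2.5,"rx":0.1,"ry":0,"rz":0,"jaw":0},{"x":0,"y":9,"z":3.7,"rx":0.15,"ry":0,"rz":0,"jaw":0},{"x":0,"y":12,"z":5,"rx":0.2,"ry":0,"rz":0,"jaw":0},{"x":0,"y":15,"z":6.2,"rx":0.25,"ry":0,"rz":0,"jaw":0},{"x":0,"y":18,"z":7.4,"rx":0.3,"ry":0,"rz":0,"jaw":0},{"x":0,"y":21,"z":8.7,"rx":0.35,"ry":0,"rz":0,"jaw":0},{"x":0,"y":24,"z":9.9,"rx":0.378,"ry":0,"rz":0,"jaw":0},{"x":0,"y":27,"z":11.2,"rx":0.378,"ry":0,"rz":0,"jaw":0},{"x":0,"y":28.6,"z":11.8,"rx":0.378,"ry":0,"rz":0,"jaw":0},{"x":0,"y":28.6,"z":11.8,"rx":0.378,"ry":0,"rz":0,"jaw":0},{"x":0,"y":28.6,"z":11.8,"rx":0.378,"ry":0,"rz":0,"jaw":0}]' 58
python3 - <<'E'
from h import *
go([.632,-.162,.2],DN,yaw(-26),"dock")
c=cap("side"); save(c,"s2",2.2,(160,130,500,390))
E
```

```text
time_s: 11.1
eef_pos: [0.6307, -0.1606, 0.2027]
tcp_rot: [0.157, 0.689, -0.16, 0.689]
wrist_force: [-0.6, -0.6, -6.3]
gripper_width: 0.0137
dock xyz cm [ 0.27 -0.07  0.18] r [0.002 0.002 0.004] q [-0.35  0.39  1.34 -0.    1.41  0.1 ] t 11.1 w 0.0137 F [-0.6 -0.6 -6.3]
```

View pics/s2.png

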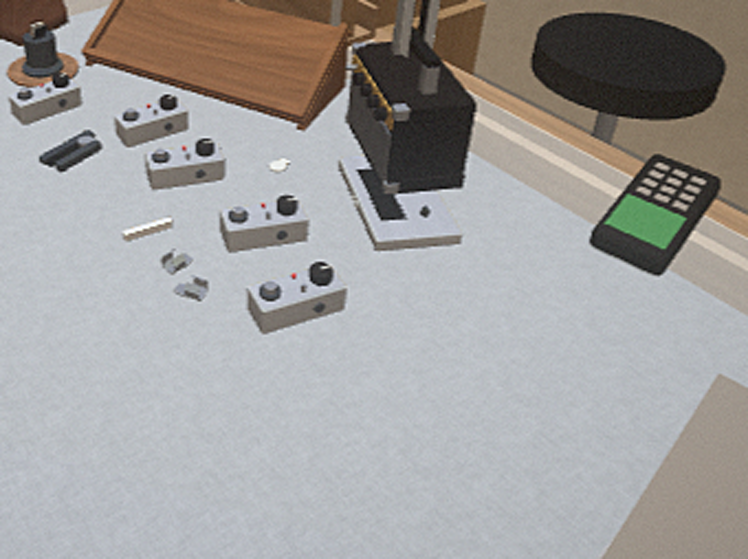

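```bash
python3 -m creep '[{"x":2,"y":-0.05,"z":0.15,"rx":0,"ry":0,"rz":0,"jaw":0},{"x":4,"y":-0.05,"z":0.15,"rx":0,"ry":0,"rz":0,"jaw":0},{"x":4.6,"y":-0.05,"z":0.15,"rx":0,"ry":0,"rz":0,"jaw":0},{"x":4.9,"y":-0.05,"z":0.15,"rx":0,"ry":0,"rz":0,"jaw":0},{"x":5.2,"y":-0.05,"z":0.15,"rx":0,"ry":0,"rz":0,"jaw":0},{"x":5.4,"y":-0.05,"z":0.15,"rx":0,"ry":0,"rz":0,"jaw":0},{"x":5.6,"y":-0.05,"z":0.15,"rx":0,"ry":0,"rz":0,"jaw":0}]' 58
python3 - <<'E'
from h import *
go([.632,-.162,.1405],DN,yaw(-26),"dock"); print(env.state()["ft_torque"],env.state()["eef_pos"])
E
```

```text
time_s: 11.73
eef_pos: [0.6319, -0.1627, 0.1514]
tcp_rot: [0.158, 0.688, -0.16, 0.69]
wrist_force: [-5.2, 4.7, 18.4]
gripper_width: 0.0133
dock xyz cm [ 1.09  0.07 -0.03] r [0.    0.005 0.003] q [-0.36  0.42  1.42 -0.    1.3   0.1 ] t 11.7 w 0.0133 F [-5.2  4.7 18.4]
[ 0.88604618  1.43458973 -0.09179492] [ 0.63187728 -0.16271496  0.15142463]
```

```bash
python3 -m creep '[{"x":-0.4,"y":0,"z":-0.15,"rx":0,"ry":0,"rz":0,"jaw":0},{"x":-0.4,"y":0,"z":-0.25,"rx":0,"ry":0,"rz":0,"jaw":0},{"x":-0.1,"y":0,"z":-0.25,"rx":0,"ry":0,"rz":0,"jaw":0},{"x":0.15,"y":0,"z":-0.25,"rx":0,"ry":0,"rz":0,"jaw":0},{"x":0.3,"y":0,"z":-0.25,"rx":0,"ry":0,"rz":0,"jaw":0}]' 58
python3 - <<'E'
from h import *
go([.632,-.162,.1405],DN,yaw(-26),"dock"); s=env.state(); print(s["ft_torque"],s["wrist_force"]@np.array([yaw(-26),yaw(64)]).T)
E
```

```text
time_s: 12.15
eef_pos: [0.6311, -0.1612, 0.1507]
tcp_rot: [0.158, 0.686, -0.16, 0.692]
wrist_force: [-1.3, 3.5, 13.6]
gripper_width: 0.0132
dock xyz cm [ 1.03 -0.03  0.11] r [-0.     0.008  0.001] q [-0.36  0.42  1.43 -0.    1.29  0.1 ] t 12.2 w 0.0132 F [-1.3  3.5 13.6]
[ 0.4615747   0.36156532 -0.05122435] [-2.66201404  2.55036983]
```

```bash
python3 -m creep '[{"x":-0.3,"y":0.1,"z":-0.1,"rx":0,"ry":0,"rz":0,"jaw":0},{"x":-0.3,"y":0.2,"z":-0.15,"rx":0,"ry":0,"rz":0,"jaw":0},{"x":-0.1,"y":0.2,"z":-0.15,"rx":0,"ry":0,"rz":0,"jaw":0},{"x":0.15,"y":0.2,"z":-0.15,"rx":0,"ry":0,"rz":0,"jaw":0},{"x":0.3,"y":0.2,"z":-0.15,"rx":0,"ry":0,"rz":0,"jaw":0}]' 58
python3 - <<'E'
from h import *
go([.632,-.162,.1405],DN,yaw(-26),"dock"); s=env.state(); print(s["ft_torque"],s["wrist_force"]@np.array([yaw(-26),yaw(64)]).T)
c=cap("side"); save(c,"s3",6,(310,140,400,240)); c=cap("top"); save(c,"t3",5,(270,110,390,215))
E
```

```text
time_s: 12.57
eef_pos: [0.6321, -0.1576, 0.1507]
tcp_rot: [0.159, 0.685, -0.159, 0.693]
wrist_force: [-2.4, 4.5, 17.0]
gripper_width: 0.0132
dock xyz cm [ 1.02 -0.41  0.17] r [-0.     0.012 -0.002] q [-0.35  0.42  1.43  0.    1.29  0.1 ] t 12.6 w 0.0132 F [-2.4  4.5 17. ]
[0.65221843 0.58686649 0.00398891] [-4.12696985  3.03847847]
```

View pics/s3.png

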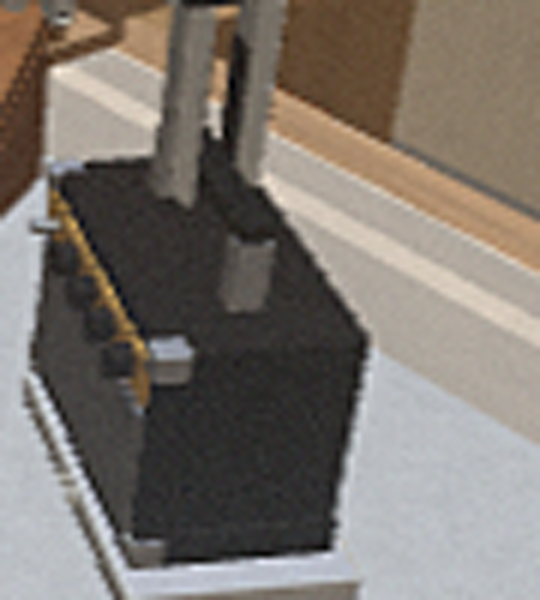

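The side crop shows the amp near level, about 10 mm above the dock and resting on the pegs. The front edges look parallel, and the near-end margin looks larger than 7.5 mm. I'll check in the top view, which I also used to measure the pegs.

View pics/t3.png

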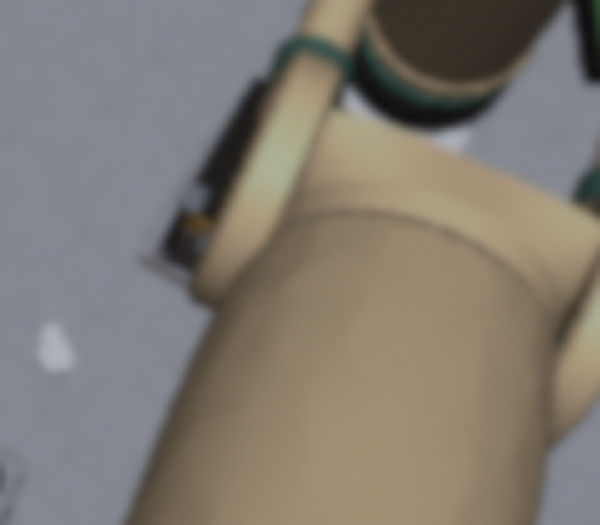

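```bash
python3 - <<'E'
from h import *
c=cap("side"); w=cloud(c)
im=cv2.imread("pics/s1.png",0).astype(float)
pg=[]
for u,v in((513,308),(530,340)):
    p=im[v-12:v+13,u-12:u+13]; m=(p<110).astype(np.uint8); n,l,st,ce=cv2.connectedComponentsWithStats(m); i=1+np.argmax(st[1:,4]); 
    q=(ce[i]+[u-12,v-12]+.5)/1.5-.5; r=ray(c,*q,.023); pg.append(r); print("blob",st[i],q,r.round(4))
pg=np.array(pg); d=pg[0]-pg[1]; print("mid",pg.mean(0).round(4),"len",np.linalg.norm(d[:2]),"yaw",np.degrees(np.arctan2(d[1],d[0]))-90)
def plane(u0,v0,u1,v1,tag):
    P=w[v0:v1,u0:u1].reshape(-1,3); P=P[np.isfinite(P[:,0])]
    for _ in range(6):
        n=np.linalg.svd(P-P.mean(0),full_matrices=False)[2][2]; dd=(P-P.mean(0))@n; P=P[abs(dd)<max(.002,2*dd.std())]
    print(tag,n.round(3),"yaw",np.degrees(np.arctan2(n[1],n[0])).round(2),P.mean(0).round(4),dd.std().round(4),len(P))
# crop px/6+offset
plane(310+160//6,140+370//6,310+325//6,140+535//6,"end")
plane(310+50//6,140+330//6,310+100//6,140+420//6,"front")
plane(310+90//6,140+200//6,310+330//6,140+330//6,"top")
E
```

```text
blob [ 9  9  5  7 26] [341.34615385 205.29487179] [ 0.6723 -0.1321  0.023 ]
blob [ 9  8  6  7 31] [352.80107527 225.83333333] [ 0.6317 -0.2127  0.023 ]
mid [ 0.652  -0.1724  0.023 ] len 0.09022259047253685 yaw -26.740010958853986
end [-0.438 -0.899 -0.014] yaw -115.95 [ 0.5929 -0.2283  0.0834] 0.0009 708
front [ 0.895 -0.446  0.004] yaw -26.47 [ 0.5976 -0.1299  0.0623] 0.0005 110
top [-0.36  -0.178 -0.916] yaw -153.74 [ 0.6327 -0.167   0.124 ] 0.0105 768
```

```bash
python3 - <<'E'
from h import *
c=cap("side"); save(c,"s4",10,(308,195,376,250))
E
```

```text
(no output)
```

View pics/s4.png

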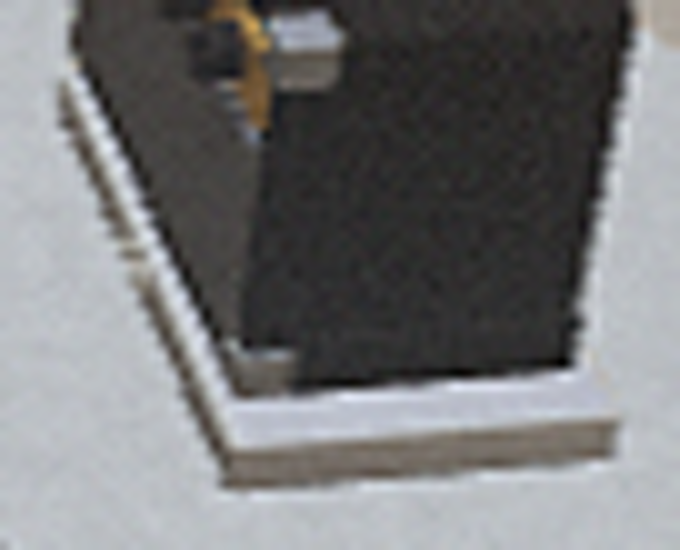

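```bash
python3 - <<'E'
from h import *
c=cap("side"); ex=yaw(-26.6);ey=yaw(63.4)
for t,u,v,z in(("dock FN",228,448,.018),("dock BN",617,420,.018),("dock front far",68,83,.018),("dock front mid",148,265,.018),
 ("amp end front",300,388,.028),("amp BN",578,366,.028),("amp front far",80,62,.028),("amp front mid",165,232,.028),("amp front near",215,335,.028)):
    p=ray(c,308+(u-4.5)/10,195+(v-4.5)/10,z); print(t,p.round(4),"ex",(p@ex*1000).round(1),"ey",(p@ey*1000).round(1))
s=env.state(); print(s["eef_pos"]@ex,s["eef_pos"]@ey)
E
```

```text
dock FN [ 0.5534 -0.2151  0.018 ] ex 591.2 ey 55.4
dock BN [ 0.639  -0.2607  0.018 ] ex 688.0 ey 53.0
dock front far [ 0.6247 -0.0769  0.018 ] ex 593.1 ey 210.9
dock front mid [ 0.5868 -0.1506  0.018 ] ex 592.1 ey 128.1
amp end front [ 0.5743 -0.2167  0.028 ] ex 610.5 ey 63.4
amp BN [ 0.6363 -0.2487  0.028 ] ex 680.3 ey 62.5
amp front far [ 0.6239 -0.0816  0.028 ] ex 594.4 ey 206.4
amp front mid [ 0.5902 -0.1519  0.028 ] ex 595.8 ey 128.5
amp front near [ 0.5715 -0.1901  0.028 ] ex 596.1 ey 86.0
0.635733984725416 0.14189600265100985
```

The dock's front edge is at 592 and its near end at 54 mm (dock axes). The amp's front is at 595.5 and its end at 63 mm. So the amp has to move +4 mm in dock x and about -1.3 mm in dock y.

```bash
python3 -m creep '[{"x":-0.4,"y":0,"z":0.2,"rx":0,"ry":0.012,"rz":0,"jaw":0},{"x":-0.4,"y":-0.14,"z":0.4,"rx":0,"ry":0.012,"rz":0,"jaw":0},{"x":-0.2,"y":-0.14,"z":0.4,"rx":0,"ry":0.012,"rz":0,"jaw":0},{"x":0.1,"y":-0.14,"z":0.4,"rx":0,"ry":0.012,"rz":0,"jaw":0},{"x":0.3,"y":-0.14,"z":0.4,"rx":0,"ry":0.012,"rz":0,"jaw":0},{"x":0.4,"y":-0.14,"z":0.4,"rx":0,"ry":0.012,"rz":0,"jaw":0}]' 58
python3 - <<'E'
from h import *
go([.632,-.162,.1405],DN,yaw(-26),"dock"); s=env.state(); print(s["ft_torque"],s["wrist_force"]@np.array([yaw(-26.6),yaw(63.4)]).T,s["eef_pos"]@np.array([yaw(-26.6),yaw(63.4)]).T)
E
```

```text
time_s: 13.32
eef_pos: [0.6352, -0.1612, 0.1458]
tcp_rot: [0.16, 0.689, -0.159, 0.689]
wrist_force: [2.3, -1.9, -4.7]
gripper_width: 0.0134
dock xyz cm [ 0.53 -0.22 -0.25] r [-0.     0.    -0.001] q [-0.36  0.43  1.42  0.    1.29  0.1 ] t 13.3 w 0.0134 F [ 2.3 -1.9 -4.7]
[-0.21317948 -0.47819405 -0.03852538] [ 2.85991067 -0.68390553] [0.64014977 0.14031734]
```

Engaged (TCP at 0.1458, no upward force). I'll push it down.

```bash
python3 -m creep '[{"x":0.3,"y":0,"z":0,"rx":0,"ry":0,"rz":0,"jaw":0},{"x":0.5,"y":0,"z":0,"rx":0,"ry":0,"rz":0,"jaw":0},{"x":0.6,"y":0,"z":0,"rx":0,"ry":0,"rz":0,"jaw":0},{"x":0.65,"y":0,"z":0,"rx":0,"ry":0,"rz":0,"jaw":0},{"x":0.65,"y":0,"z":0,"rx":0,"ry":0,"rz":0,"jaw":0}]' 58
```

```text
time_s: 13.73
eef_pos: [0.6366, -0.1592, 0.142]
tcp_rot: [0.161, 0.687, -0.157, 0.691]
wrist_force: [0.5, 5.5, 6.5]
gripper_width: 0.0134
```

```bash
python3 -m creep '[{"x":0.1,"y":0,"z":0,"rx":0,"ry":0,"rz":0,"jaw":0.1},{"x":0,"y":0,"z":0,"rx":0,"ry":0,"rz":0,"jaw":0.3},{"x":0,"y":0,"z":0,"rx":0,"ry":0,"rz":0,"jaw":0.5},{"x":0,"y":0,"z":0,"rx":0,"ry":0,"rz":0,"jaw":0.6},{"x":0,"y":0,"z":0,"rx":0,"ry":0,"rz":0,"jaw":0.6},{"x":0,"y":0,"z":0,"rx":0,"ry":0,"rz":0,"jaw":0.6},{"x":0,"y":0,"z":0,"rx":0,"ry":0,"rz":0,"jaw":0.6},{"x":-4,"y":0,"z":0,"rx":0,"ry":0,"rz":0,"jaw":0.6},{"x":-8,"y":0,"z":0,"rx":0,"ry":0,"rz":0,"jaw":0.6},{"x":-12,"y":0,"z":0,"rx":0,"ry":0,"rz":0,"jaw":0.6},{"x":-12,"y":0,"z":0,"rx":0,"ry":0,"rz":0,"jaw":0.6}]' 30
python3 - <<'E'
from h import *
c=cap("side"); save(c,"s5",1.5); w=cloud(c)
P=w[130:260,305:380].reshape(-1,3); P=P[np.isfinite(P[:,0])]; q=P-np.array([.634,-.163,0]); a=q@yaw(-26.6);b=q@yaw(63.4)
m=(abs(a)<.034)&(abs(b)<.065)&(P[:,2]>.11)&(P[:,2]<.132); Q=P[m]
for _ in range(4):
    A=np.c_[Q[:,:2]-[.634,-.163],np.ones(len(Q))]; k=np.linalg.lstsq(A,Q[:,2],rcond=None)[0]; r=Q[:,2]-A@k; Q=Q[abs(r)<.003]
print("amp top z",k,len(Q))
c=cap("top"); w=cloud(c)
for p in pedals(c,w): print(*p)
s=env.state();go([.45,-.12,.15],DN,[0,1,0])
E
```

```text
time_s: 14.65
eef_pos: [0.6399, -0.1611, 0.2714]
tcp_rot: [0.16, 0.682, -0.158, 0.696]
wrist_force: [1.4, 0.8, 0.8]
gripper_width: 0.0567
amp top z [-0.00057781 -0.0012914   0.12358952] 563
[578. 233.] [ 66.7 325.2] -65.0 1753 [186. 172.]
[474. 139.] [41.1 94.5] -5.1 402 [223. 206.]
[456.  26.] [43.4 94.2] -18.7 408 [261. 215.]
 xyz cm [ 11.25  -4.66 -18.65] r [ 1.117  0.004 -0.01 ] q [-0.36  0.37  1.22  0.01  1.54  0.1 ] t 14.8 w 0.0561 F [ 0.5  0.5 -0.1]
```

View pics/s5.png

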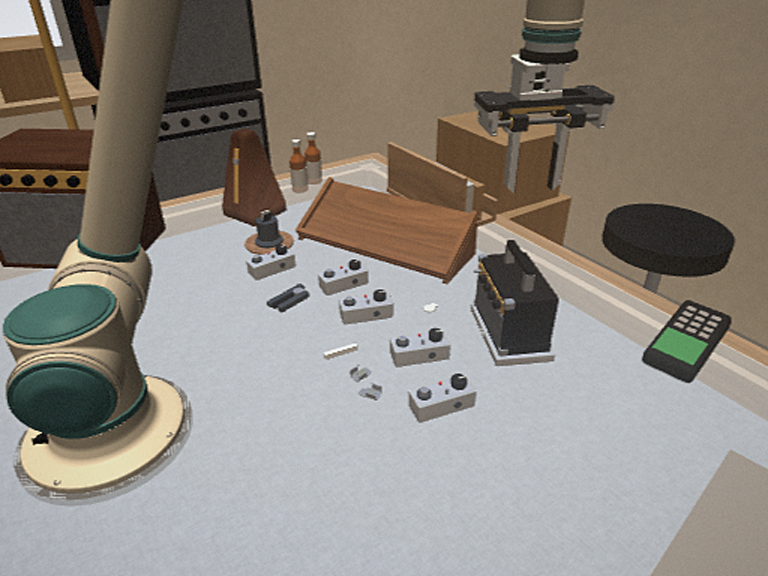

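Seated: the amp top is at 0.1236 m (0.123 expected) and level, and the side view agrees. Next come the pedals, starting with the right-hand one at (0.426,-0.230).

```bash
python3 - <<'E'
from h import *
go([.426,-.230,.15],DN,yaw(77.4),"A")
E
```

```text
A xyz cm [ 11.21 -15.6  -15.99] r [ 1.337  0.003 -0.01 ] q [-0.36  0.37  1.22  0.01  1.54  0.1 ] t 14.8 w 0.0561 F [ 0.5  0.5 -0.1]
```

```bash
python3 -m creep '[{"x":0,"y":-5,"z":-5,"rx":0.12,"ry":0,"rz":0,"jaw":0.65},{"x":0,"y":-8,"z":-8,"rx":0.24,"ry":0,"rz":0,"jaw":0.65},{"x":2,"y":-11,"z":-11,"rx":0.36,"ry":0,"rz":0,"jaw":0.65},{"x":4,"y":-14,"z":-14,"rx":0.48,"ry":0,"rz":0,"jaw":0.65},{"x":7,"y":-15.6,"z":-16,"rx":0.6,"ry":0,"rz":0,"jaw":0.65},{"x":11,"y":-15.6,"z":-16,"rx":0.72,"ry":0,"rz":0,"jaw":0.65},{"x":11,"y":-15.6,"z":-16,"rx":0.84,"ry":0,"rz":0,"jaw":0.65},{"x":11,"y":-15.6,"z":-16,"rx":0.96,"ry":0,"rz":0,"jaw":0.65},{"x":11,"y":-15.6,"z":-16,"rx":1.08,"ry":0,"rz":0,"jaw":0.65},{"x":11,"y":-15.6,"z":-16,"rx":1.2,"ry":0,"rz":0,"jaw":0.65},{"x":11,"y":-15.6,"z":-16,"rx":1.32,"ry":0,"rz":0,"jaw":0.65},{"x":11,"y":-15.6,"z":-16,"rx":1.337,"ry":0,"rz":0,"jaw":0.65}]' 30
python3 - <<'E'
from h import *
go([.426,-.230,.008],DN,yaw(77.4),"A")
E
```

```text
time_s: 15.75
eef_pos: [0.4245, -0.229, 0.1502]
tcp_rot: [0.555, 0.441, -0.55, 0.442]
wrist_force: [-0.5, 0.8, -0.2]
gripper_width: 0.0609
A xyz cm [14.22  0.09  0.14] r [-0.003 -0.005 -0.006] q [-0.65  0.17  1.79  0.01  1.18  1.15] t 15.8 w 0.0609 F [-0.5  0.8 -0.2]
```

```bash
python3 -m creep '[{"x":4,"y":0.1,"z":0.1,"rx":0,"ry":0,"rz":0,"jaw":0.65},{"x":8,"y":0.1,"z":0.1,"rx":0,"ry":0,"rz":0,"jaw":0.65},{"x":12,"y":0.1,"z":0.1,"rx":0,"ry":0,"rz":0,"jaw":0.65},{"x":14.1,"y":0.1,"z":0.1,"rx":0,"ry":0,"rz":0,"jaw":0.65},{"x":14.1,"y":0.1,"z":0.1,"rx":0,"ry":0,"rz":0,"jaw":0.6},{"x":14.1,"y":0.1,"z":0.1,"rx":0,"ry":0,"rz":0,"jaw":0.3},{"x":14.1,"y":0.1,"z":0.1,"rx":0,"ry":0,"rz":0,"jaw":0.2},{"x":14.1,"y":0.1,"z":0.1,"rx":0,"ry":0,"rz":0,"jaw":0.2},{"x":14.1,"y":0.1,"z":0.1,"rx":0,"ry":0,"rz":0,"jaw":0.2},{"x":14.1,"y":0.1,"z":0.1,"rx":0,"ry":0,"rz":0,"jaw":0.2},{"x":14.1,"y":0.1,"z":0.1,"rx":0,"ry":0,"rz":0,"jaw":0.2},{"x":14.1,"y":0.1,"z":0.1,"rx":0,"ry":0,"rz":0,"jaw":0.2}]' 40
python3 -m creep '[{"x":-3,"y":0,"z":0,"rx":0,"ry":0,"rz":0,"jaw":0.2},{"x":-6,"y":0,"z":0,"rx":0,"ry":0,"rz":0,"jaw":0.2},{"x":-9,"y":0,"z":0,"rx":0,"ry":0,"rz":0,"jaw":0.2},{"x":-12,"y":0,"z":0,"rx":0,"ry":0,"rz":0,"jaw":0.2},{"x":-15,"y":0,"z":0,"rx":0,"ry":0,"rz":0,"jaw":0.2},{"x":-15,"y":0,"z":0,"rx":0,"ry":0,"rz":0,"jaw":0.2}]' 40
cat >> h.py <<'E'
O=np.array([.576,.200,.022]); U=np.array([.785,.366,.5]); YD=np.array([-.4226,.9063,0]); N=np.array([-.453,-.211,.866])
def slot(y,x=.053,h=.011): return O+x*U+y*YD+h*N
E
python3 - <<'E'
from h import *
for h in(.08,.011): go(slot(-.132,h=h),-N,YD,"slot")
E
```

```text
time_s: 16.75
eef_pos: [0.4273, -0.2305, 0.0107]
tcp_rot: [0.555, 0.44, -0.549, 0.443]
wrist_force: [-1.0, 0.8, 7.1]
gripper_width: 0.0399
time_s: 17.25
eef_pos: [0.4289, -0.233, 0.1666]
tcp_rot: [0.557, 0.436, -0.548, 0.447]
wrist_force: [1.3, -0.9, -1.3]
gripper_width: 0.0396
slot xyz cm [  5.12  13.24 -35.4 ] r [-0.641  0.179  0.486] q [-0.65  0.16  1.76  0.01  1.2   1.14] t 17.2 w 0.0396 F [ 1.3 -0.9 -1.3]
slot xyz cm [ 11.14  15.85 -37.52] r [-0.641  0.179  0.486] q [-0.65  0.16  1.76  0.01  1.2   1.14] t 17.2 w 0.0396 F [ 1.3 -0.9 -1.3]
```

```bash
python3 -m creep '[{"x":0,"y":3,"z":-4,"rx":0,"ry":0,"rz":0,"jaw":0.2},{"x":0,"y":5,"z":-8,"rx":-0.1,"ry":0.03,"rz":0.08,"jaw":0.2},{"x":0,"y":6,"z":-12,"rx":-0.2,"ry":0.06,"rz":0.15,"jaw":0.2},{"x":0,"y":8,"z":-16,"rx":-0.3,"ry":0.08,"rz":0.23,"jaw":0.2},{"x":1,"y":9,"z":-20,"rx":-0.4,"ry":0.11,"rz":0.3,"jaw":0.2},{"x":2,"y":10,"z":-24,"rx":-0.5,"ry":0.14,"rz":0.38,"jaw":0.2},{"x":3,"y":11,"z":-28,"rx":-0.6,"ry":0.17,"rz":0.45,"jaw":0.2},{"x":4,"y":12,"z":-32,"rx":-0.641,"ry":0.179,"rz":0.486,"jaw":0.2},{"x":5.1,"y":13.2,"z":-35.4,"rx":-0.641,"ry":0.179,"rz":0.486,"jaw":0.2},{"x":5.1,"y":13.2,"z":-35.4,"rx":-0.641,"ry":0.179,"rz":0.486,"jaw":0.2},{"x":5.1,"y":13.2,"z":-35.4,"rx":-0.641,"ry":0.179,"rz":0.486,"jaw":0.2},{"x":5.1,"y":13.2,"z":-35.4,"rx":-0.641,"ry":0.179,"rz":0.486,"jaw":0.2}]' 40
python3 - <<'E'
from h import *
go(slot(-.132,h=.014),-N,YD,"slot")
E
```

```text
time_s: 18.25
eef_pos: [0.6354, 0.084, 0.1162]
tcp_rot: [0.52, 0.479, -0.213, 0.674]
wrist_force: [0.3, 0.3, -1.7]
gripper_width: 0.0397
slot xyz cm [6.52 0.19 0.18] r [ 0.001 -0.002  0.003] q [-0.15  0.24  1.96  0.54  0.57  0.58] t 18.2 w 0.0397 F [ 0.3  0.3 -1.7]
```

```bash
python3 -m creep '[{"x":2.5,"y":0.2,"z":0.2,"rx":0,"ry":0,"rz":0,"jaw":0.2},{"x":5,"y":0.2,"z":0.2,"rx":0,"ry":0,"rz":0,"jaw":0.2},{"x":6.2,"y":0.2,"z":0.2,"rx":0,"ry":0,"rz":0,"jaw":0.2},{"x":6.5,"y":0.2,"z":0.2,"rx":0,"ry":0,"rz":0,"jaw":0.2},{"x":6.5,"y":0.2,"z":0.2,"rx":0,"ry":0,"rz":0,"jaw":0.2}]' 40
python3 -m creep '[{"x":0.1,"y":0,"z":0,"rx":0,"ry":0,"rz":0,"jaw":0.2},{"x":0.1,"y":0,"z":0,"rx":0,"ry":0,"rz":0,"jaw":0.2}]' 40
python3 - <<'E'
from h import *
go(slot(-.132,h=.0105),-N,YD,"slot"); c=cap("side"); save(c,"s6",4,(270,90,400,200))
E
```

```text
time_s: 18.67
eef_pos: [0.6664, 0.096, 0.0599]
tcp_rot: [0.52, 0.48, -0.213, 0.673]
wrist_force: [-0.6, -0.1, -1.3]
gripper_width: 0.0394
time_s: 18.83
eef_pos: [0.667, 0.0956, 0.0599]
tcp_rot: [0.521, 0.479, -0.213, 0.674]
wrist_force: [-0.3, 0.3, -1.4]
gripper_width: 0.0397
slot xyz cm [ 0.32  0.09 -0.11] r [-0.    -0.002  0.003] q [-0.12  0.35  1.96  0.64  0.46  0.49] t 18.8 w 0.0397 F [-0.3  0.3 -1.4]
```

View pics/s6.png

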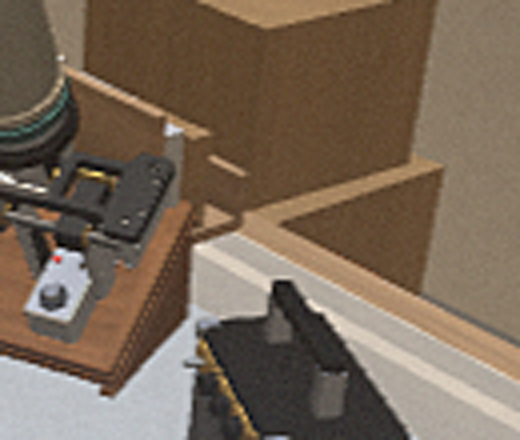

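The pedal hangs just over the deck with its footswitch end down by the lip and no contact yet. I'll lower it to touch, release and retract.

```bash
python3 -m creep '[{"x":0.2,"y":0,"z":0,"rx":0,"ry":0,"rz":0,"jaw":0.2},{"x":0.3,"y":0,"z":0,"rx":0,"ry":0,"rz":0,"jaw":0.2},{"x":0.4,"y":0,"z":0,"rx":0,"ry":0,"rz":0,"jaw":0.2},{"x":0.4,"y":0,"z":0,"rx":0,"ry":0,"rz":0,"jaw":0.2}]' 40
python3 -m creep '[{"x":0,"y":0,"z":0,"rx":0,"ry":0,"rz":0,"jaw":0.6},{"x":0,"y":0,"z":0,"rx":0,"ry":0,"rz":0,"jaw":0.6},{"x":0,"y":0,"z":0,"rx":0,"ry":0,"rz":0,"jaw":0.6},{"x":0,"y":0,"z":0,"rx":0,"ry":0,"rz":0,"jaw":0.6},{"x":0,"y":0,"z":0,"rx":0,"ry":0,"rz":0,"jaw":0.6},{"x":-3,"y":0,"z":0,"rx":0,"ry":0,"rz":0,"jaw":0.6},{"x":-6,"y":0,"z":0,"rx":0,"ry":0,"rz":0,"jaw":0.6},{"x":-9,"y":0,"z":0,"rx":0,"ry":0,"rz":0,"jaw":0.6},{"x":-12,"y":0,"z":0,"rx":0,"ry":0,"rz":0,"jaw":0.6},{"x":-14,"y":0,"z":0,"rx":0,"ry":0,"rz":0,"jaw":0.6}]' 40
python3 - <<'E'
from h import *
c=cap("top"); w=cloud(c)
for p in pedals(c,w): print(*p)
go([.467,-.120,.13],DN,yaw(67.8),"B")
E
```

```text
time_s: 19.22
eef_pos: [0.6688, 0.096, 0.0582]
tcp_rot: [0.521, 0.478, -0.213, 0.674]
wrist_force: [-7.4, -4.0, 8.6]
gripper_width: 0.0401
time_s: 20.05
eef_pos: [0.6053, 0.0661, 0.182]
tcp_rot: [0.521, 0.477, -0.213, 0.675]
wrist_force: [0.5, 0.4, -0.1]
gripper_width: 0.0565
[560. 270.] [ 65.  243.3] -65.0 1567 [181. 173.]
[474. 138.] [42.1 94.2] -4.5 411 [223. 206.]
[382. 273.] [93.1 42.6] 2.9 426 [172. 235.]
B xyz cm [ -5.49 -20.49  10.9 ] r [ 0.806 -0.213 -0.5  ] q [-0.2   0.11  1.92  0.46  0.73  0.64] t 20.1 w 0.0562 F [-0.6 -0.1  1.7]
```

```bash
python3 -m creep '[{"x":-2,"y":-4,"z":2,"rx":0.1,"ry":-0.03,"rz":-0.06,"jaw":0.65},{"x":-4,"y":-8,"z":4,"rx":0.2,"ry":-0.05,"rz":-0.12,"jaw":0.65},{"x":-5,"y":-12,"z":6,"rx":0.3,"ry":-0.08,"rz":-0.19,"jaw":0.65},{"x":-5.5,"y":-16,"z":8,"rx":0.4,"ry":-0.1,"rz":-0.25,"jaw":0.65},{"x":-5.5,"y":-20.5,"z":10.9,"rx":0.5,"ry":-0.13,"rz":-0.31,"jaw":0.65},{"x":-5.5,"y":-20.5,"z":10.9,"rx":0.6,"ry":-0.16,"rz":-0.37,"jaw":0.65},{"x":-5.5,"y":-20.5,"z":10.9,"rx":0.7,"ry":-0.19,"rz":-0.44,"jaw":0.65},{"x":-5.5,"y":-20.5,"z":10.9,"rx":0.806,"ry":-0.213,"rz":-0.5,"jaw":0.65},{"x":-5.5,"y":-20.5,"z":10.9,"rx":0.806,"ry":-0.213,"rz":-0.5,"jaw":0.65},{"x":-5.5,"y":-20.5,"z":10.9,"rx":0.806,"ry":-0.213,"rz":-0.5,"jaw":0.65}]' 40
python3 - <<'E'
from h import *
go([.467,-.120,.0095],DN,yaw(67.8),"B")
c=cap("side"); np.savez("tmp.npz",a=c["color"]); save(c,"s7",1.5)
w=cloud(c)
# check B pedal centroid & deck pedal in side view
for p in pedals(c,w): print(*p)
E
```

```text
time_s: 20.93
eef_pos: [0.4677, -0.1197, 0.1291]
tcp_rot: [0.586, 0.396, -0.586, 0.395]
wrist_force: [0.1, 0.5, -0.1]
gripper_width: 0.0613
B xyz cm [11.95 -0.04  0.06] r [ 0.004 -0.001  0.001] q [-0.4   0.2   1.82  0.    1.13  1.56] t 20.9 w 0.0613 F [ 0.1  0.5 -0.1]
[571. 247.] [ 95.  309.9] -64.7 991 [234. 158.]
[378. 261.] [100.1  60.4] 3.3 282 [180. 173.]
[470. 127.] [59.5 97.6] -5.5 302 [228. 183.]
[453.  16.] [54.5 95. ] -19.7 369 [243. 203.]
[ 620. -169.] [158.2  73.5] 63.4 294 [338. 226.]
[ 465. -130.] [53.7 95.6] -21.3 483 [279. 230.]
```

```bash
python3 -m creep '[{"x":4,"y":0,"z":0.05,"rx":0,"ry":0,"rz":0,"jaw":0.65},{"x":8,"y":0,"z":0.05,"rx":0,"ry":0,"rz":0,"jaw":0.65},{"x":11,"y":0,"z":0.05,"rx":0,"ry":0,"rz":0,"jaw":0.65},{"x":11.9,"y":0,"z":0.05,"rx":0,"ry":0,"rz":0,"jaw":0.65},{"x":11.9,"y":0,"z":0.05,"rx":0,"ry":0,"rz":0,"jaw":0.3},{"x":11.9,"y":0,"z":0.05,"rx":0,"ry":0,"rz":0,"jaw":0.2},{"x":11.9,"y":0,"z":0.05,"rx":0,"ry":0,"rz":0,"jaw":0.2},{"x":11.9,"y":0,"z":0.05,"rx":0,"ry":0,"rz":0,"jaw":0.2},{"x":11.9,"y":0,"z":0.05,"rx":0,"ry":0,"rz":0,"jaw":0.2},{"x":11.9,"y":0,"z":0.05,"rx":0,"ry":0,"rz":0,"jaw":0.2},{"x":11.9,"y":0,"z":0.05,"rx":0,"ry":0,"rz":0,"jaw":0.2},{"x":11.9,"y":0,"z":0.05,"rx":0,"ry":0,"rz":0,"jaw":0.2}]' 40
python3 -m creep '[{"x":-3,"y":0,"z":0,"rx":0,"ry":0,"rz":0,"jaw":0.2},{"x":-6,"y":0,"z":0,"rx":0,"ry":0,"rz":0,"jaw":0.2},{"x":-9,"y":0,"z":0,"rx":0,"ry":0,"rz":0,"jaw":0.2},{"x":-12,"y":0,"z":0,"rx":0,"ry":0,"rz":0,"jaw":0.2},{"x":-15,"y":0,"z":0,"rx":0,"ry":0,"rz":0,"jaw":0.2},{"x":-15,"y":0,"z":0,"rx":0,"ry":0,"rz":0,"jaw":0.2}]' 40
python3 - <<'E'
from h import *
go(slot(-.066,h=.08),-N,YD,"slot")
E
```

```text
time_s: 21.98
eef_pos: [0.4679, -0.1205, 0.012]
tcp_rot: [0.587, 0.395, -0.585, 0.396]
wrist_force: [-0.3, -0.0, 7.9]
gripper_width: 0.0396
time_s: 22.48
eef_pos: [0.4713, -0.1218, 0.1683]
tcp_rot: [0.589, 0.391, -0.583, 0.4]
wrist_force: [1.4, -0.2, -2.4]
gripper_width: 0.0394
slot xyz cm [  5.12   2.82 -29.69] r [-0.798  0.22   0.479] q [-0.4   0.16  1.76  0.    1.21  1.56] t 22.5 w 0.0394 F [ 1.4 -0.2 -2.4]
```

```bash
python3 -m creep '[{"x":0,"y":0,"z":-4,"rx":0,"ry":0,"rz":0,"jaw":0.2},{"x":0,"y":0.5,"z":-8,"rx":-0.1,"ry":0.03,"rz":0.06,"jaw":0.2},{"x":0,"y":1,"z":-12,"rx":-0.2,"ry":0.06,"rz":0.12,"jaw":0.2},{"x":0,"y":1.5,"z":-16,"rx":-0.3,"ry":0.08,"rz":0.18,"jaw":0.2},{"x":1,"y":2,"z":-20,"rx":-0.4,"ry":0.11,"rz":0.24,"jaw":0.2},{"x":2,"y":2.5,"z":-24,"rx":-0.5,"ry":0.14,"rz":0.3,"jaw":0.2},{"x":3,"y":2.8,"z":-27,"rx":-0.6,"ry":0.17,"rz":0.36,"jaw":0.2},{"x":4,"y":2.8,"z":-29.7,"rx":-0.7,"ry":0.2,"rz":0.42,"jaw":0.2},{"x":5.1,"y":2.8,"z":-29.7,"rx":-0.798,"ry":0.22,"rz":0.479,"jaw":0.2},{"x":5.1,"y":2.8,"z":-29.7,"rx":-0.798,"ry":0.22,"rz":0.479,"jaw":0.2},{"x":5.1,"y":2.8,"z":-29.7,"rx":-0.798,"ry":0.22,"rz":0.479,"jaw":0.2}]' 40
python3 - <<'E'
from h import *
go(slot(-.066,h=.0105),-N,YD,"slot")
E
```

```text
time_s: 23.4
eef_pos: [0.6053, 0.1431, 0.1142]
tcp_rot: [0.521, 0.48, -0.214, 0.673]
wrist_force: [0.1, -0.4, -2.3]
gripper_width: 0.0398
slot xyz cm [6.8  0.52 0.23] r [-0.002 -0.003  0.006] q [-0.02  0.2   2.01  0.47  0.51  0.75] t 23.4 w 0.0398 F [ 0.1 -0.4 -2.3]
```

```bash
python3 -m creep '[{"x":2.5,"y":0.5,"z":0.2,"rx":0,"ry":0,"rz":0,"jaw":0.2},{"x":5,"y":0.5,"z":0.2,"rx":0,"ry":0,"rz":0,"jaw":0.2},{"x":6.2,"y":0.5,"z":0.2,"rx":0,"ry":0,"rz":0.006,"jaw":0.2},{"x":6.6,"y":0.5,"z":0.2,"rx":0,"ry":0,"rz":0.006,"jaw":0.2},{"x":6.8,"y":0.5,"z":0.2,"rx":0,"ry":0,"rz":0.006,"jaw":0.2},{"x":6.9,"y":0.5,"z":0.2,"rx":0,"ry":0,"rz":0.006,"jaw":0.2},{"x":6.9,"y":0.5,"z":0.2,"rx":0,"ry":0,"rz":0.006,"jaw":0.2}]' 40
python3 -m creep '[{"x":0,"y":0,"z":0,"rx":0,"ry":0,"rz":0,"jaw":0.6},{"x":0,"y":0,"z":0,"rx":0,"ry":0,"rz":0,"jaw":0.6},{"x":0,"y":0,"z":0,"rx":0,"ry":0,"rz":0,"jaw":0.6},{"x":0,"y":0,"z":0,"rx":0,"ry":0,"rz":0,"jaw":0.6},{"x":0,"y":0,"z":0,"rx":0,"ry":0,"rz":0,"jaw":0.6},{"x":-3,"y":0,"z":0,"rx":0,"ry":0,"rz":0,"jaw":0.6},{"x":-6,"y":0,"z":0,"rx":0,"ry":0,"rz":0,"jaw":0.6},{"x":-9,"y":0,"z":0,"rx":0,"ry":0,"rz":0,"jaw":0.6},{"x":-12,"y":0,"z":0,"rx":0,"ry":0,"rz":0,"jaw":0.6},{"x":-14,"y":0,"z":0,"rx":0,"ry":0,"rz":0,"jaw":0.6}]' 40
python3 - <<'E'
from h import *
for n in("side","top"):
    c=cap(n); w=cloud(c); print(n)
    for p in pedals(c,w): print(*p)
go([.456,.026,.13],DN,yaw(70),"C")
E
```

```text
time_s: 23.98
eef_pos: [0.639, 0.1569, 0.0585]
tcp_rot: [0.522, 0.479, -0.212, 0.673]
wrist_force: [-16.1, -9.6, 17.5]
gripper_width: 0.0397
time_s: 24.82
eef_pos: [0.5756, 0.1267, 0.182]
tcp_rot: [0.522, 0.478, -0.212, 0.674]
wrist_force: [0.3, -0.2, 0.4]
gripper_width: 0.0564
side
[580. 234.] [ 97.8 342. ] -65.4 965 [235. 159.]
[378. 262.] [64.5 99.2] -2.7 283 [180. 173.]
[471. 129.] [60.1 97.3] -4.7 308 [228. 183.]
[453.  16.] [56.  94.9] -19.9 365 [243. 203.]
[ 617. -173.] [148.7  71.1] 63.5 290 [338. 226.]
top
[556. 278.] [ 66.8 225.4] -63.8 1097 [169. 176.]
[382. 273.] [93.1 42.4] 2.9 430 [172. 235.]
C xyz cm [ -3.06 -15.84   4.01] r [ 0.766 -0.208 -0.501] q [-0.07  0.07  1.97  0.4   0.67  0.81] t 24.9 w 0.056 F [0.4 0.4 0.4]
```

```bash
python3 -m creep '[{"x":-2,"y":-4,"z":1,"rx":0.1,"ry":-0.03,"rz":-0.06,"jaw":0.65},{"x":-3,"y":-8,"z":2,"rx":0.2,"ry":-0.05,"rz":-0.13,"jaw":0.65},{"x":-3.1,"y":-12,"z":3,"rx":0.3,"ry":-0.08,"rz":-0.2,"jaw":0.65},{"x":-3.1,"y":-15.8,"z":4,"rx":0.4,"ry":-0.11,"rz":-0.26,"jaw":0.65},{"x":-3.1,"y":-15.8,"z":4,"rx":0.5,"ry":-0.14,"rz":-0.33,"jaw":0.65},{"x":-3.1,"y":-15.8,"z":4,"rx":0.6,"ry":-0.16,"rz":-0.39,"jaw":0.65},{"x":-3.1,"y":-15.8,"z":4,"rx":0.7,"ry":-0.19,"rz":-0.46,"jaw":0.65},{"x":-3.1,"y":-15.8,"z":4,"rx":0.766,"ry":-0.208,"rz":-0.501,"jaw":0.65},{"x":-3.1,"y":-15.8,"z":4,"rx":0.766,"ry":-0.208,"rz":-0.501,"jaw":0.65},{"x":-3.1,"y":-15.8,"z":4,"rx":0.766,"ry":-0.208,"rz":-0.501,"jaw":0.65}]' 40
python3 - <<'E'
from h import *
go([.456,.026,.0105],DN,yaw(70),"C")
c=cap("side"); w=cloud(c)
for p in pedals(c,w): print(*p)
E
```

```text
time_s: 25.75
eef_pos: [0.4563, 0.0266, 0.129]
tcp_rot: [-0.578, -0.407, 0.579, -0.406]
wrist_force: [-0.3, 0.1, -0.6]
gripper_width: 0.0613
C xyz cm [1.185e+01 1.000e-02 6.000e-02] r [0.003 0.    0.002] q [-0.09  0.16  1.86  0.    1.12  1.82] t 25.8 w 0.0613 F [-0.3  0.1 -0.6]
[547. 298.] [ 91.7 200.4] -65.0 518 [219. 154.]
[597. 153.] [181.6  63.7] 88.9 261 [261. 168.]
[379. 260.] [97.1 59.7] 1.6 270 [180. 173.]
[470. 128.] [55.7 98.8] -4.2 307 [228. 183.]
[453.  16.] [54.6 95.2] -21.6 370 [243. 203.]
[ 617. -173.] [148.1  73.1] 63.0 300 [338. 226.]
```

```bash
python3 -m creep '[{"x":4,"y":0,"z":0.05,"rx":0,"ry":0,"rz":0,"jaw":0.65},{"x":8,"y":0,"z":0.05,"rx":0,"ry":0,"rz":0,"jaw":0.65},{"x":11,"y":0,"z":0.05,"rx":0,"ry":0,"rz":0,"jaw":0.65},{"x":11.7,"y":0,"z":0.05,"rx":0,"ry":0,"rz":0,"jaw":0.65},{"x":11.7,"y":0,"z":0.05,"rx":0,"ry":0,"rz":0,"jaw":0.3},{"x":11.7,"y":0,"z":0.05,"rx":0,"ry":0,"rz":0,"jaw":0.2},{"x":11.7,"y":0,"z":0.05,"rx":0,"ry":0,"rz":0,"jaw":0.2},{"x":11.7,"y":0,"z":0.05,"rx":0,"ry":0,"rz":0,"jaw":0.2},{"x":11.7,"y":0,"z":0.05,"rx":0,"ry":0,"rz":0,"jaw":0.2},{"x":11.7,"y":0,"z":0.05,"rx":0,"ry":0,"rz":0,"jaw":0.2},{"x":11.7,"y":0,"z":0.05,"rx":0,"ry":0,"rz":0,"jaw":0.2},{"x":11.7,"y":0,"z":0.05,"rx":0,"ry":0,"rz":0,"jaw":0.2}]' 40
python3 -m creep '[{"x":-3,"y":0,"z":0,"rx":0,"ry":0,"rz":0,"jaw":0.2},{"x":-6,"y":0,"z":0,"rx":0,"ry":0,"rz":0,"jaw":0.2},{"x":-9,"y":0,"z":0,"rx":0,"ry":0,"rz":0,"jaw":0.2},{"x":-12,"y":0,"z":0,"rx":0,"ry":0,"rz":0,"jaw":0.2},{"x":-15,"y":0,"z":0,"rx":0,"ry":0,"rz":0,"jaw":0.2},{"x":-15,"y":0,"z":0,"rx":0,"ry":0,"rz":0,"jaw":0.2}]' 40
python3 - <<'E'
from h import *
go(slot(0,h=.08),-N,YD,"slot")
E
```

```text
time_s: 26.8
eef_pos: [0.4567, 0.0258, 0.014]
tcp_rot: [0.579, 0.406, -0.578, 0.407]
wrist_force: [-0.7, -0.5, 7.6]
gripper_width: 0.0398
time_s: 27.3
eef_pos: [0.4605, 0.0257, 0.1701]
tcp_rot: [0.583, 0.403, -0.575, 0.41]
wrist_force: [0.7, -0.5, -1.6]
gripper_width: 0.0395
slot xyz cm [  5.39   5.29 -20.72] r [-0.763  0.206  0.481] q [-0.1   0.12  1.8  -0.    1.2   1.82] t 27.3 w 0.0395 F [ 0.7 -0.5 -1.6]
```

```bash
python3 -m creep '[{"x":0,"y":1,"z":-3,"rx":-0.1,"ry":0.03,"rz":0.06,"jaw":0.2},{"x":0,"y":2,"z":-6,"rx":-0.2,"ry":0.05,"rz":0.12,"jaw":0.2},{"x":0,"y":3,"z":-9,"rx":-0.3,"ry":0.08,"rz":0.18,"jaw":0.2},{"x":0,"y":4,"z":-12,"rx":-0.4,"ry":0.11,"rz":0.25,"jaw":0.2},{"x":1,"y":5,"z":-15,"rx":-0.5,"ry":0.14,"rz":0.32,"jaw":0.2},{"x":2,"y":5.3,"z":-18,"rx":-0.6,"ry":0.16,"rz":0.38,"jaw":0.2},{"x":4,"y":5.3,"z":-20.7,"rx":-0.7,"ry":0.19,"rz":0.44,"jaw":0.2},{"x":5.4,"y":5.3,"z":-20.7,"rx":-0.763,"ry":0.206,"rz":0.481,"jaw":0.2},{"x":5.4,"y":5.3,"z":-20.7,"rx":-0.763,"ry":0.206,"rz":0.481,"jaw":0.2},{"x":5.4,"y":5.3,"z":-20.7,"rx":-0.763,"ry":0.206,"rz":0.481,"jaw":0.2}]' 40
python3 - <<'E'
from h import *
go(slot(0,h=.0135),-N,YD,"slot")
E
```

```text
time_s: 28.13
eef_pos: [0.5789, 0.2019, 0.1152]
tcp_rot: [0.521, 0.479, -0.215, 0.673]
wrist_force: [-0.2, 0.1, -1.8]
gripper_width: 0.0396
slot xyz cm [6.55 0.38 0.05] r [-0.003 -0.001  0.006] q [0.12 0.18 2.03 0.36 0.45 0.98] t 28.1 w 0.0396 F [-0.2  0.1 -1.8]
```

```bash
python3 -m creep '[{"x":2.5,"y":0.4,"z":0.05,"rx":0,"ry":0,"rz":0,"jaw":0.2},{"x":5,"y":0.4,"z":0.05,"rx":0,"ry":0,"rz":0,"jaw":0.2},{"x":6,"y":0.4,"z":0.05,"rx":0,"ry":0,"rz":0.006,"jaw":0.2},{"x":6.4,"y":0.4,"z":0.05,"rx":0,"ry":0,"rz":0.006,"jaw":0.2},{"x":6.6,"y":0.4,"z":0.05,"rx":0,"ry":0,"rz":0.006,"jaw":0.2},{"x":6.6,"y":0.4,"z":0.05,"rx":0,"ry":0,"rz":0.006,"jaw":0.2}]' 40
python3 -m creep '[{"x":0,"y":0,"z":0,"rx":0,"ry":0,"rz":0,"jaw":0.6},{"x":0,"y":0,"z":0,"rx":0,"ry":0,"rz":0,"jaw":0.6},{"x":0,"y":0,"z":0,"rx":0,"ry":0,"rz":0,"jaw":0.6},{"x":0,"y":0,"z":0,"rx":0,"ry":0,"rz":0,"jaw":0.6},{"x":0,"y":0,"z":0,"rx":0,"ry":0,"rz":0,"jaw":0.6},{"x":-3,"y":0,"z":0,"rx":0,"ry":0,"rz":0,"jaw":0.6},{"x":-6,"y":0,"z":0,"rx":0,"ry":0,"rz":0,"jaw":0.6},{"x":-9,"y":0,"z":0,"rx":0,"ry":0,"rz":0,"jaw":0.6},{"x":-12,"y":0,"z":0,"rx":0,"ry":0,"rz":0,"jaw":0.6},{"x":-14,"y":0,"z":0,"rx":0,"ry":0,"rz":0,"jaw":0.6}]' 40
python3 - <<'E'
from h import *
for n in("side","top"):
    c=cap(n); w=cloud(c); print(n)
    for p in pedals(c,w): print(*p)
go([.474,.138,.13],DN,yaw(85.3),"D")
E
```

```text
time_s: 28.63
eef_pos: [0.6124, 0.2164, 0.0617]
tcp_rot: [0.523, 0.477, -0.213, 0.673]
wrist_force: [-0.7, 0.3, -1.0]
gripper_width: 0.0395
time_s: 29.47
eef_pos: [0.5485, 0.1864, 0.1854]
tcp_rot: [0.523, 0.476, -0.212, 0.674]
wrist_force: [0.4, -0.3, 0.2]
gripper_width: 0.0563
side
[577. 233.] [ 94.6 341.7] -64.9 866 [233. 159.]
[378. 260.] [62.  98.7] -1.8 280 [180. 173.]
[470. 127.] [57.6 98.6] -6.6 307 [228. 183.]
[ 618. -174.] [148.1  74.4] 62.8 298 [338. 226.]
top
[545. 305.] [ 67.2 169.7] -64.6 545 [159. 179.]
D xyz cm [  0.38 -10.57   1.23] r [ 0.502 -0.137 -0.52 ] q [0.09 0.05 1.99 0.3  0.62 1.03] t 29.6 w 0.0563 F [0.5 0.6 0.4]
```

```bash
python3 -m creep '[{"x":-1,"y":-3,"z":0.3,"rx":0.06,"ry":-0.02,"rz":-0.07,"jaw":0.65},{"x":-1,"y":-6,"z":0.6,"rx":0.12,"ry":-0.03,"rz":-0.14,"jaw":0.65},{"x":0,"y":-9,"z":1,"rx":0.2,"ry":-0.05,"rz":-0.2,"jaw":0.65},{"x":0.4,"y":-10.6,"z":1.2,"rx":0.28,"ry":-0.08,"rz":-0.28,"jaw":0.65},{"x":0.4,"y":-10.6,"z":1.2,"rx":0.36,"ry":-0.1,"rz":-0.36,"jaw":0.65},{"x":0.4,"y":-10.6,"z":1.2,"rx":0.44,"ry":-0.12,"rz":-0.44,"jaw":0.65},{"x":0.4,"y":-10.6,"z":1.2,"rx":0.502,"ry":-0.137,"rz":-0.52,"jaw":0.65},{"x":0.4,"y":-10.6,"z":1.2,"rx":0.502,"ry":-0.137,"rz":-0.52,"jaw":0.65},{"x":0.4,"y":-10.6,"z":1.2,"rx":0.502,"ry":-0.137,"rz":-0.52,"jaw":0.65}]' 40
python3 - <<'E'
from h import *
go([.474,.138,.0105],DN,yaw(85.3),"D")
c=cap("side"); w=cloud(c)
for p in pedals(c,w): print(*p)
E
```

```text
time_s: 30.32
eef_pos: [0.4743, 0.1386, 0.1278]
tcp_rot: [-0.519, -0.48, 0.52, -0.479]
wrist_force: [-1.3, 0.6, -0.5]
gripper_width: 0.061
D xyz cm [ 1.173e+01 -1.000e-02  5.000e-02] r [0.002 0.    0.001] q [ 0.14  0.22  1.8  -0.    1.13  1.79] t 30.3 w 0.061 F [-1.3  0.6 -0.5]
[578. 231.] [ 94.4 339.2] -65.5 800 [233. 159.]
[378. 260.] [99.6 59.7] 1.7 278 [180. 173.]
[472. 128.] [62.  95.8] -8.7 310 [228. 183.]
[ 618. -171.] [152.8  72. ] 62.7 295 [338. 226.]
```

```bash
python3 -m creep '[{"x":4,"y":0,"z":0.05,"rx":0,"ry":0,"rz":0,"jaw":0.65},{"x":8,"y":0,"z":0.05,"rx":0,"ry":0,"rz":0,"jaw":0.65},{"x":11,"y":0,"z":0.05,"rx":0,"ry":0,"rz":0,"jaw":0.65},{"x":11.7,"y":0,"z":0.05,"rx":0,"ry":0,"rz":0,"jaw":0.65},{"x":11.7,"y":0,"z":0.05,"rx":0,"ry":0,"rz":0,"jaw":0.3},{"x":11.7,"y":0,"z":0.05,"rx":0,"ry":0,"rz":0,"jaw":0.2},{"x":11.7,"y":0,"z":0.05,"rx":0,"ry":0,"rz":0,"jaw":0.2},{"x":11.7,"y":0,"z":0.05,"rx":0,"ry":0,"rz":0,"jaw":0.2},{"x":11.7,"y":0,"z":0.05,"rx":0,"ry":0,"rz":0,"jaw":0.2},{"x":11.7,"y":0,"z":0.05,"rx":0,"ry":0,"rz":0,"jaw":0.2},{"x":11.7,"y":0,"z":0.05,"rx":0,"ry":0,"rz":0,"jaw":0.2},{"x":11.7,"y":0,"z":0.05,"rx":0,"ry":0,"rz":0,"jaw":0.2}]' 40
python3 -m creep '[{"x":-3,"y":0,"z":0,"rx":0,"ry":0,"rz":0,"jaw":0.2},{"x":-6,"y":0,"z":0,"rx":0,"ry":0,"rz":0,"jaw":0.2},{"x":-9,"y":0,"z":0,"rx":0,"ry":0,"rz":0,"jaw":0.2},{"x":-12,"y":0,"z":0,"rx":0,"ry":0,"rz":0,"jaw":0.2},{"x":-15,"y":0,"z":0,"rx":0,"ry":0,"rz":0,"jaw":0.2},{"x":-15,"y":0,"z":0,"rx":0,"ry":0,"rz":0,"jaw":0.2}]' 40
python3 - <<'E'
from h import *
go(slot(.066,h=.08),-N,YD,"slot")
E
```

```text
time_s: 31.37
eef_pos: [0.4744, 0.138, 0.013]
tcp_rot: [0.52, 0.479, -0.519, 0.48]
wrist_force: [-1.1, -1.0, 6.6]
gripper_width: 0.0401
time_s: 31.87
eef_pos: [0.4782, 0.1387, 0.1695]
tcp_rot: [0.524, 0.476, -0.515, 0.483]
wrist_force: [0.9, 0.1, -0.9]
gripper_width: 0.0393
slot xyz cm [  5.31   6.44 -12.91] r [-0.504  0.135  0.496] q [ 0.14  0.18  1.73 -0.    1.22  1.79] t 31.9 w 0.0393 F [ 0.9  0.1 -0.9]
```

```bash
python3 -m creep '[{"x":0,"y":1,"z":-2,"rx":-0.07,"ry":0.02,"rz":0.07,"jaw":0.2},{"x":0,"y":2,"z":-4,"rx":-0.14,"ry":0.04,"rz":0.14,"jaw":0.2},{"x":0,"y":3,"z":-6,"rx":-0.21,"ry":0.06,"rz":0.21,"jaw":0.2},{"x":0,"y":4,"z":-8,"rx":-0.28,"ry":0.08,"rz":0.28,"jaw":0.2},{"x":1,"y":5,"z":-10,"rx":-0.35,"ry":0.1,"rz":0.35,"jaw":0.2},{"x":3,"y":6.4,"z":-12.9,"rx":-0.43,"ry":0.12,"rz":0.42,"jaw":0.2},{"x":5.3,"y":6.4,"z":-12.9,"rx":-0.504,"ry":0.135,"rz":0.496,"jaw":0.2},{"x":5.3,"y":6.4,"z":-12.9,"rx":-0.504,"ry":0.135,"rz":0.496,"jaw":0.2},{"x":5.3,"y":6.4,"z":-12.9,"rx":-0.504,"ry":0.135,"rz":0.496,"jaw":0.2}]' 40
python3 - <<'E'
from h import *
go(slot(.066,h=.0122),-N,YD,"slot")
E
```

```text
time_s: 32.62
eef_pos: [0.5487, 0.2611, 0.1139]
tcp_rot: [0.52, 0.48, -0.216, 0.673]
wrist_force: [0.5, -0.0, -0.8]
gripper_width: 0.04
slot xyz cm [6.68 0.68 0.1 ] r [-0.002 -0.001  0.01 ] q [0.28 0.18 2.04 0.19 0.42 1.26] t 32.6 w 0.04 F [ 0.5 -0.  -0.8]
```

```bash
python3 -m creep '[{"x":2.5,"y":0.6,"z":0.1,"rx":0,"ry":0,"rz":0.01,"jaw":0.2},{"x":5,"y":0.6,"z":0.1,"rx":0,"ry":0,"rz":0.01,"jaw":0.2},{"x":6,"y":0.6,"z":0.1,"rx":0,"ry":0,"rz":0.01,"jaw":0.2},{"x":6.4,"y":0.6,"z":0.1,"rx":0,"ry":0,"rz":0.01,"jaw":0.2},{"x":6.7,"y":0.6,"z":0.1,"rx":0,"ry":0,"rz":0.01,"jaw":0.2},{"x":6.8,"y":0.6,"z":0.1,"rx":0,"ry":0,"rz":0.01,"jaw":0.2}]' 40
python3 -m creep '[{"x":0,"y":0,"z":0,"rx":0,"ry":0,"rz":0,"jaw":0.6},{"x":0,"y":0,"z":0,"rx":0,"ry":0,"rz":0,"jaw":0.6},{"x":0,"y":0,"z":0,"rx":0,"ry":0,"rz":0,"jaw":0.6},{"x":0,"y":0,"z":0,"rx":0,"ry":0,"rz":0,"jaw":0.6},{"x":0,"y":0,"z":0,"rx":0,"ry":0,"rz":0,"jaw":0.6},{"x":-3,"y":0,"z":0,"rx":0,"ry":0,"rz":0,"jaw":0.6},{"x":-6,"y":0,"z":0,"rx":0,"ry":0,"rz":0,"jaw":0.6},{"x":-9,"y":0,"z":0,"rx":0,"ry":0,"rz":0,"jaw":0.6},{"x":-12,"y":0,"z":0,"rx":0,"ry":0,"rz":0,"jaw":0.6},{"x":-14,"y":0,"z":0,"rx":0,"ry":0,"rz":0,"jaw":0.6}]' 40
python3 - <<'E'
from h import *
for n in("side","top"):
    c=cap(n); w=cloud(c); print(n)
    for p in pedals(c,w): print(*p)
go([.382,.273,.15],DN,yaw(92.9),"E")
E
```

```text
time_s: 33.12
eef_pos: [0.5845, 0.2765, 0.0607]
tcp_rot: [0.523, 0.477, -0.212, 0.674]
wrist_force: [-15.6, -10.8, 20.2]
gripper_width: 0.0397
time_s: 33.95
eef_pos: [0.5204, 0.2465, 0.1841]
tcp_rot: [0.523, 0.476, -0.211, 0.674]
wrist_force: [0.6, 0.4, -0.0]
gripper_width: 0.0564
side
[575. 234.] [ 91.9 341.8] -65.8 749 [233. 160.]
[378. 261.] [99.5 58.7] 0.8 276 [180. 173.]
[ 618. -171.] [152.5  71.1] 63.6 301 [338. 226.]
top
E xyz cm [ -2.81 -11.78  -8.26] r [ 0.375 -0.103 -0.527] q [0.26 0.04 2.   0.16 0.58 1.29] t 34.0 w 0.0566 F [0.6 1.2 1. ]
```

```bash
python3 -m creep '[{"x":-1,"y":-3,"z":-2,"rx":0.06,"ry":-0.02,"rz":-0.08,"jaw":0.65},{"x":-2,"y":-6,"z":-4,"rx":0.12,"ry":-0.03,"rz":-0.16,"jaw":0.65},{"x":-2.8,"y":-9,"z":-6,"rx":0.18,"ry":-0.05,"rz":-0.24,"jaw":0.65},{"x":-2.8,"y":-11.8,"z":-8.3,"rx":0.24,"ry":-0.07,"rz":-0.33,"jaw":0.65},{"x":-2.8,"y":-11.8,"z":-8.3,"rx":0.3,"ry":-0.09,"rz":-0.42,"jaw":0.65},{"x":-2.8,"y":-11.8,"z":-8.3,"rx":0.375,"ry":-0.103,"rz":-0.527,"jaw":0.65},{"x":-2.8,"y":-11.8,"z":-8.3,"rx":0.375,"ry":-0.103,"rz":-0.527,"jaw":0.65},{"x":-2.8,"y":-11.8,"z":-8.3,"rx":0.375,"ry":-0.103,"rz":-0.527,"jaw":0.65},{"x":-2.8,"y":-11.8,"z":-8.3,"rx":0.375,"ry":-0.103,"rz":-0.527,"jaw":0.65}]' 40
python3 - <<'E'
from h import *
go([.382,.273,.0105],DN,yaw(92.9),"E")
c=cap("side"); w=cloud(c)
for p in pedals(c,w): print(*p)
E
```

```text
time_s: 34.8
eef_pos: [0.381, 0.2727, 0.1484]
tcp_rot: [0.486, 0.513, -0.488, 0.512]
wrist_force: [0.9, 0.3, -0.1]
gripper_width: 0.0613
E xyz cm [13.79  0.13 -0.04] r [0.001 0.001 0.002] q [ 0.47  0.16  1.81 -0.    1.17  1.99] t 34.8 w 0.0613 F [ 0.9  0.3 -0.1]
[574. 232.] [ 89.1 340.3] -66.5 735 [233. 160.]
[379. 262.] [97.2 60.8] 1.9 278 [180. 173.]
[ 618. -171.] [153.1  71.2] 63.7 302 [338. 226.]
```

```bash
python3 -m creep '[{"x":4,"y":0.1,"z":0,"rx":0,"ry":0,"rz":0,"jaw":0.65},{"x":8,"y":0.1,"z":0,"rx":0,"ry":0,"rz":0,"jaw":0.65},{"x":12,"y":0.1,"z":0,"rx":0,"ry":0,"rz":0,"jaw":0.65},{"x":13.7,"y":0.1,"z":0,"rx":0,"ry":0,"rz":0,"jaw":0.65},{"x":13.7,"y":0.1,"z":0,"rx":0,"ry":0,"rz":0,"jaw":0.3},{"x":13.7,"y":0.1,"z":0,"rx":0,"ry":0,"rz":0,"jaw":0.2},{"x":13.7,"y":0.1,"z":0,"rx":0,"ry":0,"rz":0,"jaw":0.2},{"x":13.7,"y":0.1,"z":0,"rx":0,"ry":0,"rz":0,"jaw":0.2},{"x":13.7,"y":0.1,"z":0,"rx":0,"ry":0,"rz":0,"jaw":0.2},{"x":13.7,"y":0.1,"z":0,"rx":0,"ry":0,"rz":0,"jaw":0.2},{"x":13.7,"y":0.1,"z":0,"rx":0,"ry":0,"rz":0,"jaw":0.2},{"x":13.7,"y":0.1,"z":0,"rx":0,"ry":0,"rz":0,"jaw":0.2}]' 40
python3 -m creep '[{"x":-3,"y":0,"z":0,"rx":0,"ry":0,"rz":0,"jaw":0.2},{"x":-6,"y":0,"z":0,"rx":0,"ry":0,"rz":0,"jaw":0.2},{"x":-9,"y":0,"z":0,"rx":0,"ry":0,"rz":0,"jaw":0.2},{"x":-12,"y":0,"z":0,"rx":0,"ry":0,"rz":0,"jaw":0.2},{"x":-16,"y":0,"z":0,"rx":0,"ry":0,"rz":0,"jaw":0.2},{"x":-16,"y":0,"z":0,"rx":0,"ry":0,"rz":0,"jaw":0.2}]' 40
python3 - <<'E'
from h import *
go(slot(.132,h=.08),-N,YD,"slot")
E
```

```text
time_s: 35.85
eef_pos: [0.3826, 0.2731, 0.0136]
tcp_rot: [0.488, 0.512, -0.486, 0.513]
wrist_force: [-1.1, -0.5, 6.9]
gripper_width: 0.0395
time_s: 36.35
eef_pos: [0.3866, 0.2753, 0.181]
tcp_rot: [0.493, 0.511, -0.481, 0.515]
wrist_force: [2.5, 1.4, -2.0]
gripper_width: 0.0399
slot xyz cm [ 6.57 14.02 -3.92] r [-0.377  0.097  0.5  ] q [ 0.47  0.13  1.76 -0.    1.23  1.99] t 36.4 w 0.0399 F [ 2.5  1.4 -2. ]
```

```bash
python3 -m creep '[{"x":0,"y":2,"z":-0.6,"rx":-0.05,"ry":0.01,"rz":0.07,"jaw":0.2},{"x":0,"y":4,"z":-1.2,"rx":-0.1,"ry":0.03,"rz":0.14,"jaw":0.2},{"x":0,"y":6,"z":-1.8,"rx":-0.16,"ry":0.04,"rz":0.21,"jaw":0.2},{"x":0,"y":8,"z":-2.4,"rx":-0.22,"ry":0.06,"rz":0.28,"jaw":0.2},{"x":1,"y":10,"z":-3,"rx":-0.28,"ry":0.07,"rz":0.36,"jaw":0.2},{"x":3,"y":12,"z":-3.5,"rx":-0.34,"ry":0.09,"rz":0.44,"jaw":0.2},{"x":5,"y":14,"z":-3.9,"rx":-0.377,"ry":0.097,"rz":0.5,"jaw":0.2},{"x":6.6,"y":14,"z":-3.9,"rx":-0.377,"ry":0.097,"rz":0.5,"jaw":0.2},{"x":6.6,"y":14,"z":-3.9,"rx":-0.377,"ry":0.097,"rz":0.5,"jaw":0.2}]' 40
python3 - <<'E'
from h import *
go(slot(.132,h=.0122),-N,YD,"slot")
E
```

```text
time_s: 37.1
eef_pos: [0.5209, 0.3194, 0.1114]
tcp_rot: [0.518, 0.481, -0.217, 0.673]
wrist_force: [-1.6, -0.9, -3.0]
gripper_width: 0.0395
slot xyz cm [ 6.48  0.86 -0.05] r [-0.     0.     0.012] q [ 0.44  0.19  2.03 -0.    0.41  1.57] t 37.1 w 0.0395 F [-1.6 -0.9 -3. ]
```

```bash
python3 -m creep '[{"x":2.5,"y":0.8,"z":-0.05,"rx":0,"ry":0,"rz":0.01,"jaw":0.2},{"x":5,"y":0.8,"z":-0.05,"rx":0,"ry":0,"rz":0.01,"jaw":0.2},{"x":6,"y":0.8,"z":-0.05,"rx":0,"ry":0,"rz":0.01,"jaw":0.2},{"x":6.3,"y":0.8,"z":-0.05,"rx":0,"ry":0,"rz":0.01,"jaw":0.2},{"x":6.5,"y":0.8,"z":-0.05,"rx":0,"ry":0,"rz":0.01,"jaw":0.2},{"x":6.6,"y":0.8,"z":-0.05,"rx":0,"ry":0,"rz":0.01,"jaw":0.2}]' 40
python3 -m creep '[{"x":0,"y":0,"z":0,"rx":0,"ry":0,"rz":0,"jaw":0.6},{"x":0,"y":0,"z":0,"rx":0,"ry":0,"rz":0,"jaw":0.6},{"x":0,"y":0,"z":0,"rx":0,"ry":0,"rz":0,"jaw":0.6},{"x":0,"y":0,"z":0,"rx":0,"ry":0,"rz":0,"jaw":0.6},{"x":0,"y":0,"z":0,"rx":0,"ry":0,"rz":0,"jaw":0.6},{"x":-3,"y":0,"z":0,"rx":0,"ry":0,"rz":0,"jaw":0.6},{"x":-6,"y":0,"z":0,"rx":0,"ry":0,"rz":0,"jaw":0.6},{"x":-9,"y":0,"z":0,"rx":0,"ry":0,"rz":0,"jaw":0.6},{"x":-12,"y":0,"z":0,"rx":0,"ry":0,"rz":0,"jaw":0.6},{"x":-14,"y":0,"z":0,"rx":0,"ry":0,"rz":0,"jaw":0.6}]' 40
python3 - <<'E'
from h import *
go([.25,-.30,.3],DN,[0,1,0],"away")
E
```

```text
time_s: 37.6
eef_pos: [0.5541, 0.3355, 0.0597]
tcp_rot: [0.52, 0.479, -0.214, 0.674]
wrist_force: [-18.4, -11.2, 24.5]
gripper_width: 0.0396
time_s: 38.43
eef_pos: [0.4909, 0.3062, 0.1837]
tcp_rot: [0.521, 0.478, -0.213, 0.674]
wrist_force: [1.0, -0.2, -0.2]
gripper_width: 0.0567
away xyz cm [-33.7  -35.36  44.76] r [ 0.426 -0.113 -0.513] q [ 0.44  0.05  1.99 -0.    0.58  1.57] t 38.4 w 0.0567 F [ 1.  -0.2 -0.2]
```

```bash
python3 -m creep '[{"x":-10,"y":0,"z":0,"rx":0.1,"ry":0,"rz":-0.1,"jaw":0.6},{"x":-20,"y":-5,"z":5,"rx":0.2,"ry":-0.05,"rz":-0.2,"jaw":0.6},{"x":-20,"y":-10,"z":10,"rx":0.3,"ry":-0.05,"rz":-0.3,"jaw":0.6},{"x":-33,"y":-35,"z":44,"rx":0.426,"ry":-0.113,"rz":-0.513,"jaw":0.6},{"x":-33,"y":-35,"z":44,"rx":0.426,"ry":-0.113,"rz":-0.513,"jaw":0.6},{"x":-33,"y":-35,"z":44,"rx":0.426,"ry":-0.113,"rz":-0.513,"jaw":0.6},{"x":-33,"y":-35,"z":44,"rx":0.426,"ry":-0.113,"rz":-0.513,"jaw":0.6},{"x":-33,"y":-35,"z":44,"rx":0.426,"ry":-0.113,"rz":-0.513,"jaw":0.6},{"x":-33,"y":-35,"z":44,"rx":0.426,"ry":-0.113,"rz":-0.513,"jaw":0.6},{"x":-33,"y":-35,"z":44,"rx":0.426,"ry":-0.113,"rz":-0.513,"jaw":0.6},{"x":-33,"y":-35,"z":44,"rx":0.426,"ry":-0.113,"rz":-0.513,"jaw":0.6},{"x":-33,"y":-35,"z":44,"rx":0.426,"ry":-0.113,"rz":-0.513,"jaw":0.6}]' 40
python3 - <<'E'
from h import *
go([.25,-.30,.3],DN,[0,1,0],"away")
E
```

```text
time_s: 39.43
eef_pos: [0.3142, -0.1092, 0.2813]
tcp_rot: [0.5, 0.5, -0.499, 0.501]
wrist_force: [0.6, -0.7, -0.7]
gripper_width: 0.0566
away xyz cm [-1.87 -6.44 19.07] r [ 0.001  0.    -0.002] q [-0.55 -0.15  1.78  0.    1.5   1.02] t 39.4 w 0.0566 F [ 0.6 -0.7 -0.7]
```

```bash
python3 -m creep '[{"x":-1,"y":-5,"z":25,"rx":0,"ry":0,"rz":0,"jaw":0.6},{"x":-1,"y":-5,"z":25,"rx":0,"ry":0,"rz":0,"jaw":0.6},{"x":-1,"y":-5,"z":25,"rx":0,"ry":0,"rz":0,"jaw":0.6},{"x":-1,"y":-5,"z":25,"rx":0,"ry":0,"rz":0,"jaw":0.6},{"x":-1,"y":-5,"z":25,"rx":0,"ry":0,"rz":0,"jaw":0.6},{"x":-1,"y":-5,"z":25,"rx":0,"ry":0,"rz":0,"jaw":0.6},{"x":-1,"y":-5,"z":25,"rx":0,"ry":0,"rz":0,"jaw":0.6},{"x":-1,"y":-5,"z":25,"rx":0,"ry":0,"rz":0,"jaw":0.6}]' 40
python3 - <<'E'
from h import *
c=cap("top"); w=cloud(c); q=w-O; X=q@U;Y=q@YD;Z=q@N
m=((Z>.025)&(Z<.041)&(X>-.02)&(X<.16)&(abs(Y)<.19)).astype(np.uint8)
n,l,st,ce=cv2.connectedComponentsWithStats(m)
o=-c["R"].T@c["t"]
for i in range(1,n):
    if st[i,4]<80: continue
    k=max(cv2.findContours((l==i).astype(np.uint8),cv2.RETR_EXTERNAL,cv2.CHAIN_APPROX_NONE)[0],key=len)[:,0]
    P=[]
    for u,v in k:
        d=ray(c,u,v,0)-o; p=o+d*(((O+.034*N-o)@N)/(d@N))-O; P.append([p@U*1000,p@YD*1000])
    r=cv2.minAreaRect(np.array(P,np.float32)); zz=Z[(l==i)]; 
    print(i,"centre",np.round(r[0],1),np.round(r[1],1),round(r[2],1),"toe x",round(min(p[0] for p in P),1),"topz med",np.median(zz).round(4),st[i,4])
m=(w[...,2]>.045)&(w[...,2]<.09)&(abs(w[...,0]-.425)<.05)&(abs(w[...,1]-.39)<.05);print("holder",m.sum(),np.mean(w[m],0))
save(c,"fin",1.5); save(c,"finr",4,(115,85,280,210))
E
```

```text
time_s: 40.1
eef_pos: [0.2639, -0.3619, 0.2905]
tcp_rot: [0.501, 0.499, -0.5, 0.499]
wrist_force: [-0.1, 0.6, -0.5]
gripper_width: 0.0566
1 centre [  49.  -131.1] [94.1 40.5] 0.5 toe x 2.0 topz med 0.0339 382
2 centre [ 49.  -63.8] [93.9 39.8] 0.2 toe x 2.0 topz med 0.0338 383
3 centre [49.   1.4] [94.1 39.8] 0.2 toe x 2.0 topz med 0.0339 391
4 centre [49.  66.6] [40.6 94.2] 89.8 toe x 2.0 topz med 0.0339 407
5 centre [ 49.1 132.8] [94.3 40.6] 0.0 toe x 2.0 topz med 0.0338 405
holder 253 [0.42383326 0.38390229 0.06474102]
```

View pics/fin.png

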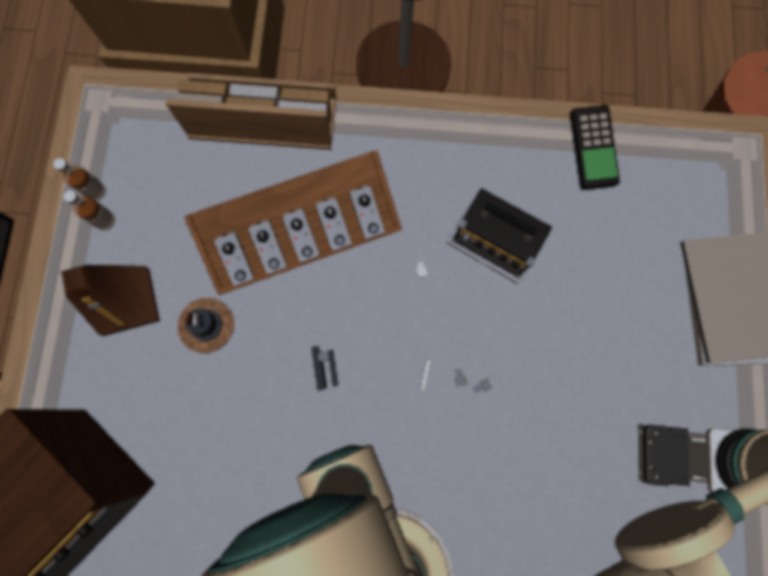

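View pics/finr.png

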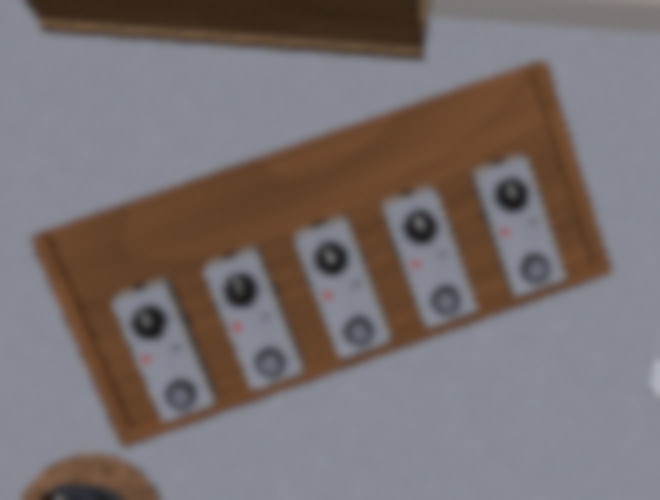

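Both final views show five pedals in a row against the lip, at crop (165,350) to (520,225). The holder is on the coaster at (206,325), the amp is on the dock at (500,235), and the bystanders are where they started. All five toes read the same x of 2 mm, so they are all against the lip.

```bash
python3 - <<'E'
from h import *
print(env.hand_in())
E
```

```text
the job is handed in; nothing more can be done
None
```

The try-out corner is set up and handed in at about 40 s of the 210 s allowed. No verdict is reported.

| Item | Last check |
|---|---|
| Pick holder | On the coaster, about 4 mm from its centre by camera; no numeric check of its tilt |
| Amp | Top at 0.1236 m (0.123 m expected if seated) and level to within about 0.0015 rad; grille faces the dock's front |
| Five pedals | Footswitch down, toes all 2 mm from my estimated lip line (limit 5 mm), within 0.5° of straight, tops 34 mm off the deck; placed at y ≈ -131, -64, 1, 67 and 133 mm |
| Bystanders | Look unmoved in the final top view; not measured |

- **Amp:** the first three tries to lower it landed on the peg tips. A side-view comparison showed it was about 4 mm off, and it seated after that correction. I did not re-measure its x, y or turn on the dock after letting go.
- **Disagreements:** the first fit of the rest's slope gave 25.7°, and a refit gave 30.1°. The two cameras disagreed by about 4 mm on the peg positions. In both cases the later contact or seating settled it.
- **Disturbances:** I saw no pedal get knocked aside and no grip slip.

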